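# Pack the snack tin into the latched lunchbox

### The arm

A 6-joint arm with a two-finger parallel gripper is mounted at the origin on the work surface. World frame = base frame: x ahead of the robot, y to its left, z up, the work surface at z = 0. Lengths are in m, angles in rad, forces in N, time in s.
With the tool pointing down it reaches from about 0.25 to 0.725 m from the base axis. Payload 4 kg.
Tool frame: the origin (TCP) lies midway between the tips of the shut fingers; the grasp point (between the pads) lies bot.pinch_z behind it (bot.pinch_z is the distance from the TCP to the grasp point, in m); z points along the fingers, y is the direction in which the jaws open and shut (so a half turn about z gives the same grasp; the last joint's range is limited). The gripper opens to 85 mm and grips with 20 to 120 N. Pads are 22 mm wide; open, the fingers measure 114 mm over their backs; the gripper's body (76 mm by 85 mm) begins 54 mm behind the grasp point. The pads swing forward as they close: fully open they stand 13 mm farther back than shut.
Start: joints at [-1.13, 0.241, 0.005, 1.335, 0, 1.571], TCP at [0.213, -0.452, 0.208] pointing down, gripper open.
Joint ranges: [-2.72, 2.72], [-1.05, 1.87], [-1.09, 1.28], [-1.99, 2.15], [-1.42, 1.44], [-3.14, 3.14]. Speed limits (rad/s): [2.79, 2.79, 3.14, 3.14, 3.14, 3.14].

### API

Orientations are given as a unit quaternion [x, y, z, w].
In Python, from workcell import bot gives the robot as it stands. The module is installed in compiled form; this text tells all that it offers.
- The arm moves only by the tool move_arm, never from a script. Its argument "series" is a list that holds one entry, the list of rows, each a list of 7 numbers: the shift along the world's x, y, z in cm, then the turn, a rotation vector about the world's x, y, z in degrees, then the opening, from 0 (shut) to 1 (fully open). A call has exactly 5 rows; each row shifts and turns the pose as measured when the row begins; what a row does not reach is not made up. A row lasts 1/10 s, in which the tool goes at most 50 mm and 8.59 degrees, less where a joint would pass 70% of its speed; a pose out of reach is approached as far as the arm can. A call with a gripper value outside its range is refused whole. The fingers move at their own pace and stop on an object; the grip force is fixed at half the most. Time passes only in rows, so rows that do not move let the fingers close, or fill a call up. It gives the time, the measured TCP pose, the force and the opening at its end, in the units of the state.
- bot.get_obs(): the state, without advancing time (a new reading comes with each control period).
- bot.camera(name): name is "scene" or "side" or "wrist"; returns (picture, depth): 480x640x3 uint8, red, green, blue; 480x640 float32, m along the optical axis (not along the pixel's ray), 0 where there is no reading.
- bot.camera_info(name): a dict with "vfov" (degrees; the focal length in pixels is half the picture's height over the tangent of half this angle, whatever the lens; pixels are square), "cx", "cy" (the principal point, pixels), "cam_to_world" (4x4, takes a point from camera to world coordinates); the wrist camera has in their place "tool_from_camera" (4x4, takes a point from camera to tool coordinates, whose origin is the TCP and whose axes are the flange's). Camera axes: x right, y down, z forward; pixel columns grow to the right and rows downward; lengths in m; the calibration is good to about 2 mm. A picture is of the moment at which its call begins: read the wrist's pose just before it. camera_info takes no time and is no camera call.
- bot.job_done(): hands the job in, once; it reports no verdict.
Trained networks look in the newest picture that a camera, given by its name, has taken for a name from the list of things; names that differ only in an ending like _2 or _b are one class to them, and where a whole thing is asked for, a point or a joint stands for the part that bears it (a point fixed in the world has none). Each returns a list of dicts, best first, with "confidence" (0 to 1); they miss things now and then, are a little off and sometimes report something else, mostly with a low value. They report only what shows in the picture. A call takes as long as a camera call. They do not tell look-alikes from the thing itself.
- bot.find_in(camera, target): "at" ([x, y, z] in m, in world coordinates, good to about 4 mm: the middle of the surface that is visible of it).
The state is a dict: "clock": time; "joint_pos": joint angles; "joint_vel": joint speeds; "tau": joint torques, N m; "eef_pos": TCP position; "tool_rot": TCP orientation; "ft_force": force on the tool from outside, world axes, zero at the start; "ft_torque": the same for the moment, N m; "grip_width": finger opening in m.
Only numpy, scipy, OpenCV 4.12 (cv2) and the standard library are available. Lean on these libraries where they do the work, as an engineer would, in place of code of your own. Each camera call takes 0.05 s, during which the arm holds its last target.

### The job

Press the thumb latch on the front of the grey lunchbox so that its sprung lid pops open, take the steel snack tin out of the wooden tray and set it down gently (never dropping it) flat on the floor of the lunchbox's long empty front bay. Then snap the lid shut so that it stays latched, and leave the key bowl, tealight holder and car fob where they are.

Things in the scene. Friction and masses are not known exactly. Their poses are not given: they have to be found in the camera images.
- lunchbox: Grey plastic lunchbox with hinged lid, fixed to the console, left or right. 130 (x) x 156 (y) x 58 mm high without lid, walls and floor 4 mm. Origin: centre of underside; z up, latch side faces its own -x. A 3 mm divider (top 52 mm above the console) parts an empty front bay from a back bay filled by a fixed sandwich tub (top 44 mm).
- bay (a point): Centre of the front bay's floor, 4 mm above the console; axes as the lunchbox. Bay 46 mm wide (x), 148 mm long (y); outer walls 54 mm above this floor, divider 48 mm. The tin goes in with its 66 mm length along y: 3 mm play at each long side, about 40 mm free beyond each end, so fingers find room only at the tin's ends.
- lid (a joint): Lid angle, rad: 0 shut, about 0.01 latched, 1.45 fully open. At angle q a lid point that lies (-a,0,h) from the hinge when shut lies at (-a cos q + h sin q, 0, a sin q + h cos q) in lunchbox axes. A spring always drives it open (2.5 N at the front edge near shut). A push of 6 to 15 N down near the front edge, right to angle 0, snaps it under the hook; it then stays.
- lid_hinge (a point): Middle of the lid's hinge line, 67 mm behind (+x) the lunchbox's centre, 60 mm above the console; axes turn with the lid, y along the hinge line. The lid is a plate 7 mm thick (9 mm in the raised middle), 158 mm wide (y), from 1 mm behind this line to 133 mm in front of it; when shut its underside is level with the line.
- lid_edge (a point): Middle of the lid's front edge, on its upper face, 132 mm from the hinge line and 7 mm above the lid's underside; moves with the lid. Its axes are the lid's (x along the lid to the hinge, z out of the upper face).
- latch (a joint): Latch angle, rad: 0 at rest, 0.22 pressed to its stop, sprung back to 0. Pressing the thumb pad down tips the hook forward off the lid; the lid is free above about 0.15. About 3 N at the pad frees it, 5 to 6 N reaches the stop.
- latch_pad (a point): Press point on the thumb pad's upper face, 104 mm in front (-x) of the lunchbox's centre, 40 mm above the console; goes down 7 mm. Black ribbed pad 40 mm wide (y), reaching 14 mm in front of and 25 mm behind this point, where the upright hook (34 mm wide, top 75 mm above the console) stands; the hook's top comes up to 9 mm forward as the pad is pressed.
- tray: Wooden valet tray, open on top, fixed to the console, on the side where the lunchbox is not. Outside 124 (x) x 84 (y) x 44 mm high, walls and floor 6 mm. Origin: centre of underside, z up. The console round a point 0.44 m straight ahead of the robot (y = 0) is clear for 80 mm about.
- tin: Steel snack tin, loose block 40 (x) x 66 (y) x 36 mm high, about 0.12 kg; origin: centre of underside, z up. Lies flat in the tray, its length along the tray's y: 3 mm play at its ends, 28 mm or more free at its long sides, tray rim 2 mm above its top. So it leaves the tray held by its long sides, but enters the bay only held by its ends: set it down between and take it again.
- bowl: Grey-brown stoneware key bowl, 120 mm across, 50 mm high, loose, at the far side of the console. Leave alone. Origin: centre of its underside.
- tealight: Glass tealight holder, 56 mm across, 55 mm high, loose, in the middle between lunchbox and tray. Leave alone. Origin: centre of its underside.
- fob: Black car fob 36 x 66 x 14 mm with a small ring, lying in the middle beyond the tealight holder. Leave alone. Origin: centre of its underside.
There are look-alikes about, which are no part of the job. Of the things that look like the lunchbox, take the one that is farthest from the robot's base at the start. There is more than one size of the tin; the job needs the smaller.

How it is judged:
By the outcome, as a careful person would: the job done as asked, in the order asked, and still so for the second after the job is handed in, with the robot touching nothing.
It also fails if it takes over 72 s, if anything falls off the work surface, if the arm or the gripper's body presses on something with over 40 N, if the wrist force passes 120 N, or if a joint passes its speed limit or range.

## Working session

There is one attempt and no reset: what is moved stays moved. The work goes in short steps, Python scripts to look and compute and a tool call to move; the robot and the scene stay as the last step left them, time stands still between calls to the robot, and variables do not carry over. Pictures are saved under pics/ and viewed, and the job is handed in when it is done.

Besides the shell and the picture viewer there is one more tool, called after "Call:" in YAML: its name, and indented under it one key for each argument. move_arm: Moves the arm, as the interface text tells. Its arguments: {"type":"object","properties":{"series":{"type":"array","items":{"type":"array","items":{"type":"array","items":{"type":"number"}}}}},"required":["series"]}

```bash
mkdir -p pics; ls; cat > h.py <<'E'
import numpy as np, cv2
from workcell import bot
from scipy.spatial.transform import Rotation as R
def snap(cam,name):
    o=bot.get_obs()
    p,d=bot.camera(cam)
    cv2.imwrite('pics/'+name+'.png',p[:,:,::-1])
    np.savez('pics/'+name+'.npz',p=p,d=d,M=c2w(cam,o))
    return p,d
def c2w(cam,o=None):
    i=bot.camera_info(cam)
    if 'cam_to_world' in i: return np.array(i['cam_to_world'])
    T=np.eye(4);T[:3,:3]=R.from_quat(o['tool_rot']).as_matrix();T[:3,3]=o['eef_pos']
    return T@np.array(i['tool_from_camera'])
def cloud(cam,d,M):
    i=bot.camera_info(cam);f=240/np.tan(np.radians(i['vfov'])/2)
    v,u=np.mgrid[:480,:640]
    P=np.stack([(u-i['cx'])/f*d,(v-i['cy'])/f*d,d],-1)
    W=P@M[:3,:3].T+M[:3,3]
    W[d==0]=np.nan
    return W
def load(cam,name):
    z=np.load('pics/'+name+'.npz');return z['p'],cloud(cam,z['d'],z['M'])
def st():
    o=bot.get_obs();print({k:np.round(o[k],4).tolist() for k in ('clock','joint_pos','eef_pos','tool_rot','ft_force','grip_width')})
E
python3 - <<'E'
from h import *
np.set_printoptions(suppress=True,precision=3)
st();print(bot.pinch_z)
for c in('scene','side'):
    snap(c,c+'0')
    i=bot.camera_info(c);print(i)
    for t in('lunchbox','latch_pad','tin','tray','lid_edge','tealight','fob','bowl'):
        print(c,t,[(round(x['confidence'],2),np.round(x['at'],3).tolist()) for x in bot.find_in(c,t)])
E
```

```text
pics
{'clock': 0.0, 'joint_pos': [-1.13, 0.2414, 0.0037, 1.3352, 0.0, 1.5708], 'eef_pos': [0.213, -0.4516, 0.2075], 'tool_rot': [0.9758, 0.2186, -0.0002, -0.001], 'ft_force': [0.4415, 1.1188, 0.0831], 'grip_width': 0.0853}
0.0187
{'vfov': 49.56601682115176, 'cx': 323.84693038147714, 'cy': 230.61760762514507, 'cam_to_world': array([[-0.009,  0.748, -0.663,  1.217],
       [ 1.   ,  0.003, -0.01 ,  0.062],
       [-0.005, -0.663, -0.748,  0.844],
       [ 0.   ,  0.   ,  0.   ,  1.   ]])}
scene lunchbox [(0.76, [0.589, -0.188, 0.07]), (0.68, [0.344, -0.26, 0.064])]
scene latch_pad [(0.57, [0.24, -0.25, 0.071])]
scene tin [(0.91, [0.596, 0.229, 0.043]), (0.82, [0.635, 0.358, 0.05])]
scene tray [(0.84, [0.6, 0.229, 0.027])]
scene lid_edge [(0.88, [0.321, -0.268, 0.069]), (0.66, [0.577, -0.192, 0.071])]
scene tealight [(0.75, [0.56, 0.004, 0.04]), (0.33, [0.596, -0.189, 0.072])]
scene fob [(0.72, [0.663, -0.005, 0.011]), (0.68, [0.572, -0.19, 0.066])]
scene bowl [(0.86, [0.784, 0.0, 0.021])]
{'vfov': 52.21380117284383, 'cx': 314.428798060682, 'cy': 232.816774744293, 'cam_to_world': array([[ 0.999, -0.029,  0.031,  0.511],
       [-0.042, -0.748,  0.662, -0.629],
       [ 0.004, -0.663, -0.749,  0.813],
       [ 0.   ,  0.   ,  0.   ,  1.   ]])}
side lunchbox [(0.69, [0.314, -0.283, 0.066]), (0.56, [0.564, -0.205, 0.066])]
side latch_pad [(0.79, [0.218, -0.257, 0.04]), (0.6, [0.474, -0.203, 0.038])]
side tin [(0.76, [0.581, 0.228, 0.045]), (0.56, [0.616, 0.342, 0.05]), (0.26, [0.57, -0.199, 0.068])]
side tray [(0.87, [0.58, 0.205, 0.025])]
side lid_edge [(0.8, [0.314, -0.274, 0.072]), (0.7, [0.568, -0.2, 0.066]), (0.5, [0.664, -0.005, 0.013])]
side tealight [(0.98, [0.566, 0.01, 0.035])]
side fob [(0.92, [0.662, -0.006, 0.013]), (0.59, [0.568, 0.007, 0.038])]
side bowl [(0.89, [0.81, 0.022, 0.026])]
```

View pics/scene0.png

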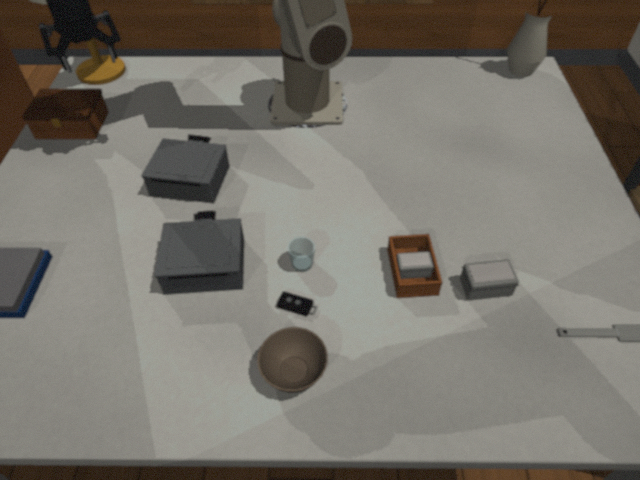

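View pics/side0.png

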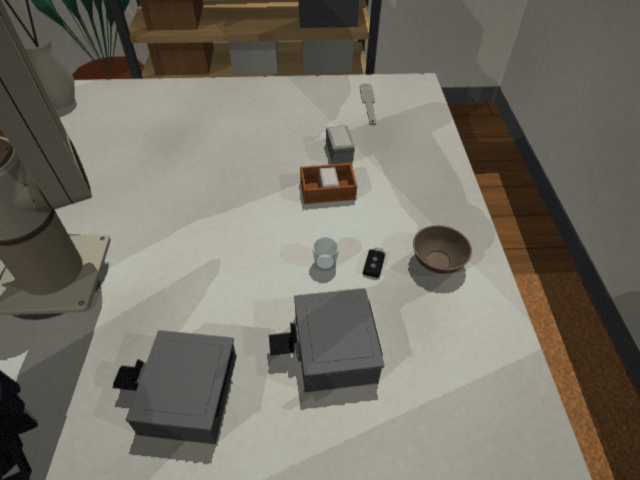

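```bash
cat >> h.py <<'E'
def rect(W,lo,hi,c,r,show=True):
    m=(W[...,2]>lo)&(W[...,2]<hi)&(np.abs(W[...,0]-c[0])<r[0])&(np.abs(W[...,1]-c[1])<r[1])
    m=cv2.morphologyEx(m.astype(np.uint8),cv2.MORPH_OPEN,np.ones((3,3)))
    n,l,s,_=cv2.connectedComponentsWithStats(m)
    if n<2: print('none');return
    k=1+np.argmax(s[1:,4]);P=W[l==k]
    q=cv2.minAreaRect((P[:,:2]*1000).astype(np.float32))
    print('n',len(P),'c',np.round(q[0],1),'size',np.round(q[1],1),'ang',round(q[2],1),'z',np.round(np.median(P[:,2])*1000,1))
    return P
E
python3 - <<'E'
from h import *
for c in('scene','side'):
    p,W=load(c,c+'0')
    print(c)
    rect(W,.058,.08,(.58,-.195),(.09,.1))
    rect(W,.038,.052,(.59,.22),(.08,.06))
    rect(W,.028,.041,(.59,.22),(.045,.045))
    # height profile
    for x in np.arange(.46,.68,.01):
        m=(abs(W[...,0]-x)<.004)&(abs(W[...,1]+.2)<.015)
        print(round(x,2),m.sum(),np.round(np.nanmedian(W[...,2][m])*1000,1) if m.sum() else '',end='; ')
    print()
E
```

```text
scene
n 4609 c [ 564.2 -192.2] size [150.  158.4] ang 5.3 z 67.8
n 518 c [580.4 229.6] size [41.2 66.3] ang 7.0 z 41.7
n 141 c [599.4 231.2] size [ 7.4 65. ] ang 5.0 z 35.1
0.46 9 38.9; 0.47 3 40.5; 0.48 0 ; 0.49 49 73.8; 0.5 45 67.8; 0.51 39 67.9; 0.52 36 68.5; 0.53 48 69.2; 0.54 48 68.7; 0.55 43 68.3; 0.56 42 68.5; 0.57 52 68.7; 0.58 49 68.5; 0.59 51 68.4; 0.6 56 68.6; 0.61 52 68.1; 0.62 62 66.9; 0.63 302 28.8; 0.64 99 0.4; 0.65 53 -0.4; 0.66 58 -1.1; 0.67 55 -0.5; 0.68 64 -0.8; 
side
n 6440 c [ 565.3 -191.9] size [149.1 159.9] ang 5.5 z 68.2
n 473 c [592.5 231.3] size [73.2 92.4] ang 9.0 z 41.8
n 53 c [617.8 191.8] size [31.2  6.9] ang 2.3 z 35.9
0.46 103 39.0; 0.47 89 39.2; 0.48 115 38.9; 0.49 112 39.8; 0.5 128 66.3; 0.51 77 68.0; 0.52 69 68.4; 0.53 70 69.3; 0.54 73 69.4; 0.55 72 69.0; 0.56 69 68.5; 0.57 69 69.0; 0.58 73 68.9; 0.59 71 68.9; 0.6 68 68.8; 0.61 67 68.5; 0.62 69 68.4; 0.63 70 67.0; 0.64 31 63.7; 0.65 2 1.5; 0.66 66 0.2; 0.67 65 -0.2; 0.68 64 -0.3;
```

```bash
python3 - <<'E'
from h import *
for c in('scene','side'):
    p,W=load(c,c+'0')
    print(c)
    P=rect(W,.0645,.0715,(.575,-.195),(.09,.1))
    # tray & tin
    rect(W,.040,.052,(.59,.22),(.09,.09))
    m=(W[...,2]>.02)&(abs(W[...,0]-.59)<.1)&(abs(W[...,1]-.22)<.06)
    rect(W,.015,.06,(.59,.225),(.09,.058))
i=bot.camera_info('wrist');print(i)
E
```

```text
scene
n 4039 c [ 563.8 -191.9] size [143.9 158.3] ang 6.0 z 68.0
n 203 c [580.4 242.8] size [39.2 35.4] ang 0.7 z 42.1
n 2128 c [578.6 228.8] size [127.7  84.7] ang 4.9 z 39.1
side
n 5989 c [ 567.6 -192. ] size [139.2 160. ] ang 5.0 z 68.3
n 213 c [584.6 229.3] size [37.9 60.6] ang 3.7 z 42.3
n 1370 c [581.7 229.1] size [125.   89.4] ang 4.6 z 39.0
{'vfov': 71.90742602346717, 'cx': 319.8393314433765, 'cy': 234.61180956785333, 'tool_from_camera': array([[-2.10451546e-04, -9.56199431e-01, -2.92715909e-01,
         7.49441343e-02],
       [ 9.99999973e-01, -1.71218775e-04, -1.59650514e-04,
         1.22760219e-03],
       [ 1.02539272e-04, -2.92715934e-01,  9.56199441e-01,
        -1.65147959e-01],
       [ 0.00000000e+00,  0.00000000e+00,  0.00000000e+00,
         1.00000000e+00]])}
```

Call:
move_arm:
  series:
    - [[4, 5, 0, 0, 0, -6, 0], [4, 5, 0, 0, 0, -6, 0], [4, 5, 0, 0, 0, -6, 0], [4, 5, 0, 0, 0, -2, 0], [4, 3, 0, 0, 0, 0, 0]]

```text
clock: 1.4
eef_pos: [0.3784, -0.2638, 0.2086]
tool_rot: [1.0, 0.031, 0.0, 0.002]
ft_force: [0.7, -1.8, 1.0]
grip_width: 0.0121
```

```bash
python3 - <<'E'
from h import *
st()
snap('wrist','w1')
p,W=load('wrist','w1')
P=rect(W,.0645,.0715,(.575,-.195),(.09,.1))
P=rect(W,.071,.085,(.50,-.2),(.05,.1))
P=rect(W,.036,.044,(.46,-.2),(.04,.06))
E
```

```text
{'clock': 1.4, 'joint_pos': [-0.607, 0.1623, -0.0931, 1.3134, -0.0025, 2.4734], 'eef_pos': [0.3784, -0.2638, 0.2086], 'tool_rot': [0.9995, 0.0306, 0.0, 0.0016], 'ft_force': [0.666, -1.7604, 0.9572], 'grip_width': 0.0121}
n 13258 c [ 524.4 -195.6] size [ 54.8 158.4] ang 3.8 z 68.3
n 327 c [ 494.1 -198.9] size [ 6.5 33.9] ang 5.5 z 74.5
n 1914 c [ 472.5 -200.7] size [41.9 40.1] ang 5.1 z 39.8
```

View pics/w1.png

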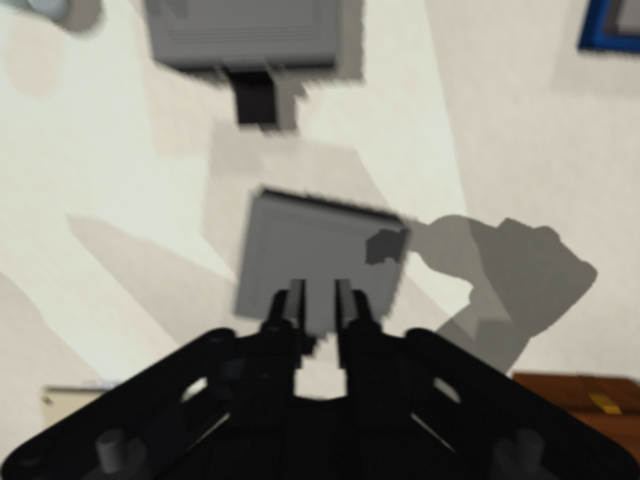

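Call:
move_arm:
  series:
    - [[4.4, 3.2, 0, 0, 0, 1.7, 0], [4.3, 3, -1, 0, 0, 0, 0], [0, 0, -5, 0, 0, 0, 0], [0, 0, -5, 0, 0, 0, 0], [0, 0, -3, 0, 0, 0, 0]]

```text
clock: 1.95
eef_pos: [0.4709, -0.2045, 0.0724]
tool_rot: [0.998, 0.056, 0.012, 0.005]
ft_force: [-0.5, 0.4, 0.5]
grip_width: 0.0002
```

Call:
move_arm:
  series:
    - [[-0.7, 0.3, 0, 0, 0, -1, 0], [0, 0, -1, 0, 0, 0, 0], [0, 0, -1, 0, 0, 0, 0], [0, 0, -0.8, 0, 0, 0, 0], [0, 0, -0.5, 0, 0, 0, 0]]

```text
clock: 2.45
eef_pos: [0.4629, -0.202, 0.0378]
tool_rot: [0.999, 0.046, 0.012, 0.005]
ft_force: [0.2, 1.1, -0.5]
grip_width: 0.0
```

Call:
move_arm:
  series:
    - [[0.1, 0, -0.3, 0, 0, 0, 0], [0, 0, -0.3, 0, 0, 0, 0], [0, 0, -0.3, 0, 0, 0, 0], [0, 0, -0.2, 0, 0, 0, 0], [0, 0, -0.1, 0, 0, 0, 0]]

```text
clock: 2.95
eef_pos: [0.4657, -0.2032, 0.0265]
tool_rot: [0.999, 0.046, 0.014, 0.006]
ft_force: [0.6, -0.5, -0.4]
grip_width: 0.0002
```

```bash
python3 - <<'E'
from h import *
st()
p,d=snap('side','s2')
W=cloud('side',d,c2w('side'))
cv2.imwrite('pics/s2c.png',cv2.resize(p[260:420,220:420,::-1],(800,640))[:600])
E
```

```text
{'clock': 2.95, 'joint_pos': [-0.4124, 0.3912, -0.2975, 0.8523, 0.0017, 2.6378], 'eef_pos': [0.4657, -0.2032, 0.0265], 'tool_rot': [0.9988, 0.0457, 0.0137, 0.0058], 'ft_force': [0.5805, -0.4831, -0.4308], 'grip_width': 0.0002}
```

View pics/s2c.png

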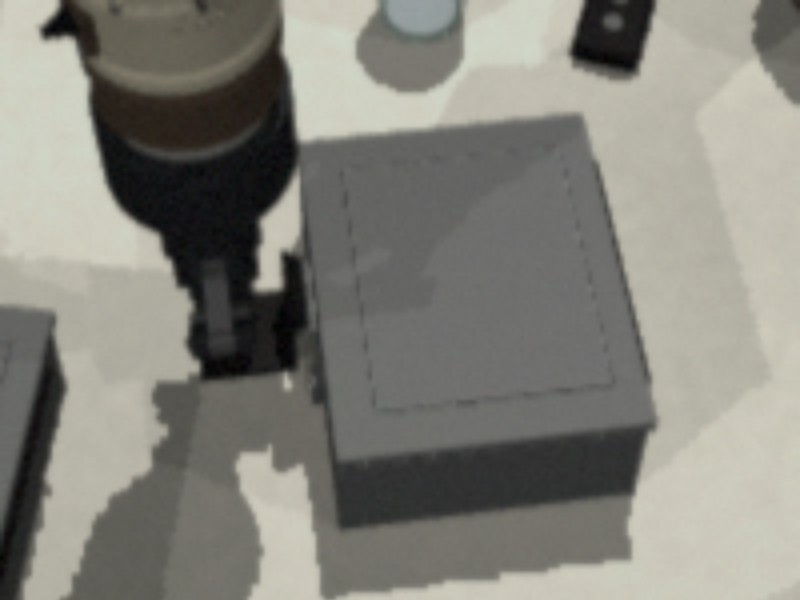

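```bash
python3 - <<'E'
from h import *
p,d=snap('wrist','w2')
W=cloud('wrist',d,c2w('wrist',bot.get_obs()))
p,Ws=load('side','s2')
for nm,W in(('w',W),('s',Ws)):
  for y in(-.185,-.192,-.200,-.21,-.217):
   print(nm,y,end=': ')
   for x in np.arange(.44,.52,.005):
    m=(abs(W[...,0]-x)<.0025)&(abs(W[...,1]-y)<.003)
    print(int(round(x*1000)),np.round(np.nanmedian(W[...,2][m])*1000) if m.sum() else '-',end='; ')
   print()
E
```

```text
w -0.185: 440 -; 445 -; 450 39.0; 455 40.0; 460 40.0; 465 40.0; 470 95.0; 475 40.0; 480 143.0; 485 149.0; 490 76.0; 495 73.0; 500 67.0; 505 68.0; 510 68.0; 515 68.0; 520 68.0; 
w -0.192: 440 -; 445 -; 450 -; 455 -; 460 40.0; 465 40.0; 470 66.0; 475 99.0; 480 138.0; 485 148.0; 490 76.0; 495 73.0; 500 67.0; 505 68.0; 510 68.0; 515 68.0; 520 68.0; 
w -0.2: 440 -; 445 -; 450 98.0; 455 99.0; 460 96.0; 465 96.0; 470 92.0; 475 131.0; 480 118.0; 485 -; 490 76.0; 495 74.0; 500 68.0; 505 67.0; 510 68.0; 515 68.0; 520 68.0; 
w -0.21: 440 -; 445 -; 450 -; 455 101.0; 460 98.0; 465 40.0; 470 41.0; 475 101.0; 480 131.0; 485 147.0; 490 75.0; 495 74.0; 500 70.0; 505 67.0; 510 68.0; 515 68.0; 520 68.0; 
w -0.217: 440 -; 445 -; 450 -; 455 -; 460 -; 465 40.0; 470 40.0; 475 77.0; 480 130.0; 485 147.0; 490 -; 495 75.0; 500 70.0; 505 67.0; 510 68.0; 515 68.0; 520 68.0; 
s -0.185: 440 517.0; 445 514.0; 450 512.0; 455 510.0; 460 496.0; 465 496.0; 470 495.0; 475 494.0; 480 491.0; 485 489.0; 490 488.0; 495 483.0; 500 479.0; 505 403.0; 510 447.0; 515 68.0; 520 68.0; 
s -0.192: 440 515.0; 445 511.0; 450 503.0; 455 497.0; 460 496.0; 465 495.0; 470 494.0; 475 493.0; 480 490.0; 485 487.0; 490 483.0; 495 473.0; 500 446.0; 505 435.0; 510 344.0; 515 67.0; 520 68.0; 
s -0.2: 440 513.0; 445 510.0; 450 497.0; 455 496.0; 460 496.0; 465 495.0; 470 493.0; 475 491.0; 480 487.0; 485 483.0; 490 477.0; 495 429.0; 500 413.0; 505 347.0; 510 68.0; 515 70.0; 520 67.0; 
s -0.21: 440 511.0; 445 509.0; 450 496.0; 455 495.0; 460 494.0; 465 492.0; 470 491.0; 475 487.0; 480 482.0; 485 478.0; 490 432.0; 495 400.0; 500 341.0; 505 67.0; 510 68.0; 515 68.0; 520 68.0; 
s -0.217: 440 508.0; 445 315.0; 450 118.0; 455 105.0; 460 300.0; 465 491.0; 470 105.0; 475 114.0; 480 138.0; 485 433.0; 490 402.0; 495 339.0; 500 69.0; 505 66.0; 510 68.0; 515 68.0; 520 68.0;
```

View pics/w2.png

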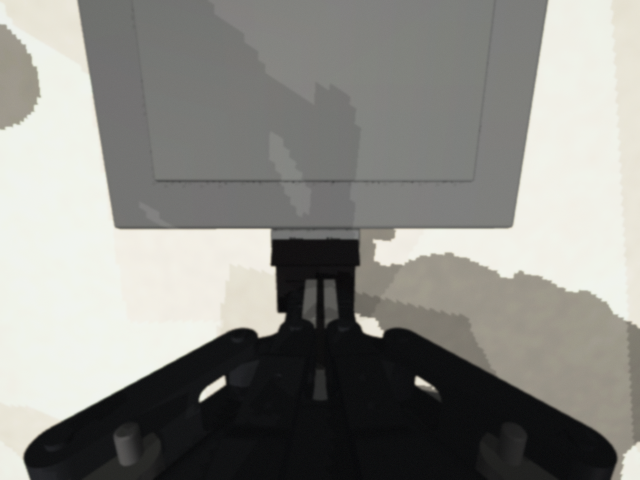

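```bash
python3 - <<'E'
from h import *
p,W=load('wrist','w2')
for r in range(240,400,8): print(r,[np.round(W[r,c]*1000).tolist() for c in (285,310,330,350)])
p,W=load('side','s2')
f=np.round(W*1000)
for r in range(325,360,3): print(r,[f[r,c].tolist() for c in range(264,296,5)])
st()
E
```

```text
240 [[498.0, -187.0, 69.0], [499.0, -197.0, 69.0], [500.0, -204.0, 70.0], [501.0, -212.0, 69.0]]
248 [[496.0, -187.0, 71.0], [497.0, -197.0, 72.0], [497.0, -205.0, 71.0], [498.0, -212.0, 71.0]]
256 [[493.0, -188.0, 73.0], [495.0, -197.0, 74.0], [496.0, -205.0, 76.0], [496.0, -212.0, 74.0]]
264 [[491.0, -188.0, 76.0], [493.0, -197.0, 77.0], [493.0, -205.0, 76.0], [494.0, -212.0, 77.0]]
272 [[473.0, -186.0, 40.0], [474.0, -198.0, 39.0], [475.0, -208.0, 39.0], [476.0, -218.0, 40.0]]
280 [[469.0, -186.0, 40.0], [477.0, -198.0, 55.0], [477.0, -207.0, 53.0], [471.0, -219.0, 39.0]]
288 [[465.0, -186.0, 40.0], [476.0, -198.0, 63.0], [477.0, -207.0, 63.0], [467.0, -219.0, 40.0]]
296 [[461.0, -187.0, 41.0], [476.0, -199.0, 69.0], [477.0, -207.0, 70.0], [473.0, -216.0, 62.0]]
304 [[456.0, -187.0, 39.0], [nan, nan, nan], [476.0, -207.0, 76.0], [473.0, -215.0, 69.0]]
312 [[451.0, -187.0, 40.0], [476.0, -199.0, 83.0], [476.0, -206.0, 83.0], [474.0, -215.0, 77.0]]
320 [[470.0, -190.0, 81.0], [475.0, -199.0, 87.0], [475.0, -206.0, 87.0], [478.0, -213.0, 90.0]]
328 [[476.0, -191.0, 95.0], [477.0, -19
[... 2392 characters left out ...]
, -0.0], [449.0, -196.0, -1.0], [461.0, -219.0, 41.0], [469.0, -218.0, 38.0], [478.0, -220.0, 42.0], [487.0, -219.0, 40.0], [495.0, -198.0, -1.0]]
355 [[440.0, -202.0, -0.0], [449.0, -202.0, -1.0], [458.0, -203.0, -0.0], [467.0, -202.0, -2.0], [476.0, -204.0, 0.0], [485.0, -204.0, -0.0], [495.0, -204.0, -1.0]]
358 [[440.0, -207.0, -3.0], [449.0, -210.0, 2.0], [458.0, -209.0, 1.0], [467.0, -209.0, -0.0], [476.0, -211.0, 3.0], [485.0, -210.0, 0.0], [494.0, -210.0, -1.0]]
{'clock': 3.05, 'joint_pos': [-0.4124, 0.3913, -0.2975, 0.8526, 0.0017, 2.6379], 'eef_pos': [0.4656, -0.2031, 0.0265], 'tool_rot': [0.9988, 0.0456, 0.0136, 0.0058], 'ft_force': [0.0812, 0.6347, -0.0985], 'grip_width': -0.0001}
```

```bash
python3 - <<'E'
from h import *
p,W=load('wrist','w2')
for r in range(268,284,1): print(r,[np.round(W[r,c]*1000).tolist() for c in (308,312,328,332)])
E
```

```text
268 [[477.0, -197.0, 41.0], [476.0, -199.0, 39.0], [477.0, -207.0, 39.0], [477.0, -209.0, 40.0]]
269 [[476.0, -197.0, 40.0], [476.0, -199.0, 40.0], [476.0, -207.0, 39.0], [477.0, -209.0, 40.0]]
270 [[475.0, -197.0, 40.0], [475.0, -199.0, 38.0], [nan, nan, nan], [476.0, -209.0, 38.0]]
271 [[475.0, -197.0, 40.0], [475.0, -199.0, 40.0], [475.0, -207.0, 40.0], [476.0, -209.0, 40.0]]
272 [[474.0, -197.0, 39.0], [475.0, -199.0, 40.0], [475.0, -207.0, 39.0], [475.0, -209.0, 40.0]]
273 [[474.0, -197.0, 40.0], [474.0, -199.0, 39.0], [475.0, -207.0, 40.0], [475.0, -209.0, 40.0]]
274 [[473.0, -197.0, 39.0], [473.0, -199.0, 40.0], [474.0, -207.0, 41.0], [474.0, -209.0, 40.0]]
275 [[472.0, -197.0, 39.0], [473.0, -199.0, 40.0], [473.0, -207.0, 40.0], [473.0, -209.0, 40.0]]
276 [[472.0, -197.0, 40.0], [472.0, -199.0, 39.0], [473.0, -207.0, 40.0], [473.0, -209.0, 40.0]]
277 [[471.0, -198.0, 39.0], [472.0, -200.0, 40.0], [472.0, -207.0, 40.0], [472.0, -210.0, 39.0]]
278 [[471.0, -198.0, 40.0], [471.0, -200.0, 40.0], [471.0, -208.0, 39.0], [472.0, -210.0, 39.0]]
279 [[476.0, -197.0, 53.0], [477.0, -199.0, 54.0], [477.0, -207.0, 53.0], [477.0, -208.0, 52.0]]
280 [[476.0, -197.0, 54.0], [477.0, -199.0, 55.0], [477.0, -207.0, 54.0], [477.0, -208.0, 54.0]]
281 [[476.0, -197.0, 55.0], [476.0, -199.0, 55.0], [477.0, -206.0, 55.0], [477.0, -208.0, 56.0]]
282 [[476.0, -198.0, 56.0], [476.0, -199.0, 57.0], [477.0, -206.0, 57.0], [477.0, -208.0, 57.0]]
283 [[476.0, -198.0, 57.0], [476.0, -199.0, 58.0], [477.0, -206.0, 57.0], [477.0, -208.0, 58.0]]
```

Call:
move_arm:
  series:
    - [[0, 0, -0.2, 0, 0, 0, 0], [0, 0, -0.2, 0, 0, 0, 0], [0, 0, -0.1, 0, 0, 0, 0], [0, 0, -0.1, 0, 0, 0, 0], [0, 0, 0, 0, 0, 0, 0]]

```text
clock: 3.55
eef_pos: [0.4658, -0.2031, 0.0202]
tool_rot: [0.999, 0.046, 0.014, 0.006]
ft_force: [0.4, 0.6, -0.9]
grip_width: -0.0005
```

Call:
move_arm:
  series:
    - [[0, 0, -0.3, 0, 0, 0, 0], [0, 0, -0.3, 0, 0, 0, 0], [0, 0, -0.2, 0, 0, 0, 0], [0, 0, -0.1, 0, 0, 0, 0], [0, 0, 0, 0, 0, 0, 0]]

```text
clock: 4.05
eef_pos: [0.466, -0.2034, 0.0117]
tool_rot: [0.999, 0.046, 0.014, 0.006]
ft_force: [-1.2, 0.1, 5.1]
grip_width: 0.0001
```

Call:
move_arm:
  series:
    - [[0, 0, -0.3, 0, 0, 0, 0], [0, 0, -0.3, 0, 0, 0, 0], [0, 0, -0.2, 0, 0, 0, 0], [0, 0, -0.1, 0, 0, 0, 0], [0, 0, 0, 0, 0, 0, 0]]

```text
clock: 4.55
eef_pos: [0.4661, -0.2034, 0.0118]
tool_rot: [0.999, 0.046, 0.016, 0.007]
ft_force: [-3.5, 0.6, 4.7]
grip_width: -0.0001
```

```bash
python3 - <<'E'
from h import *
st()
snap('side','s3')
p,W=load('side','s3')
for x in np.arange(.5,.64,.02):
    m=(abs(W[...,0]-x)<.004)&(abs(W[...,1]+.24)<.015)
    print(round(x,2),np.round(np.nanmedian(W[...,2][m])*1000,1) if m.sum() else '')
E
```

```text
{'clock': 4.55, 'joint_pos': [-0.4126, 0.4078, -0.3194, 0.8082, 0.0017, 2.6375], 'eef_pos': [0.4661, -0.2034, 0.0118], 'tool_rot': [0.9988, 0.0457, 0.0163, 0.0071], 'ft_force': [-3.4814, 0.6094, 4.6526], 'grip_width': -0.0001}
0.5 0.4
0.52 4.1
0.54 4.1
0.56 42.2
0.58 43.9
0.6 44.2
0.62 44.2
0.64 62.7
```

View pics/s3.png

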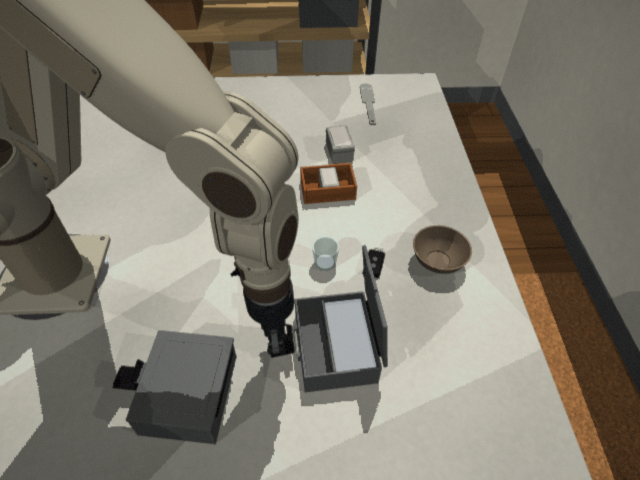

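Call:
move_arm:
  series:
    - [[-0.5, 0, 4, 0, 0, 0, 0], [-0.5, 0, 5, 0, 0, 0, 0.68], [0, 0, 5, 0, 0, 8, 0.68], [0, 2, 5, 0, 0, 8, 0.68], [1, 4.5, 2, 0, 0, 8, 0.68]]

```text
clock: 5.1
eef_pos: [0.4608, -0.14, 0.2187]
tool_rot: [0.967, 0.256, 0.011, 0.003]
ft_force: [1.7, -0.0, -0.2]
grip_width: 0.0574
```

Call:
move_arm:
  series:
    - [[1, 4.8, 0, 0, 0, 8, 0.68], [1, 4.8, 0, 0, 0, 8, 0.68], [1, 4.8, 0, 0, 0, 8, 0.68], [1, 4.8, 0, 0, 0, 8, 0.68], [1, 4.8, 0, 0, 0, 8, 0.68]]

```text
clock: 5.6
eef_pos: [0.5154, 0.1046, 0.2241]
tool_rot: [0.814, 0.581, 0.019, 0.001]
ft_force: [1.3, -0.3, 0.2]
grip_width: 0.0579
```

Call:
move_arm:
  series:
    - [[1, 4.5, 0, 0, 0, 8, 0.68], [1, 3.5, 0, 0, 0, 8, 0.68], [1, 2, 0, 0, 0, 8, 0.68], [0, 0, 0, 0, 0, 0, 0.68], [0, 0, 0, 0, 0, 0, 0.68]]

```text
clock: 6.1
eef_pos: [0.5459, 0.2164, 0.2202]
tool_rot: [0.665, 0.747, 0.018, -0.004]
ft_force: [-1.0, -0.8, -0.2]
grip_width: 0.0579
```

```bash
cat >> h.py <<'E'
def delta(x,y,z,yaw):
    """target TCP mm, tool-x yaw deg, pointing down"""
    o=bot.get_obs();Rt=R.from_euler('z',yaw,degrees=True)*R.from_euler('x',180,degrees=True)
    rv=(Rt*R.from_quat(o['tool_rot']).inv()).as_rotvec(degrees=True)
    print('delta cm',np.round((np.array([x,y,z])/1000-o['eef_pos'])*100,2),'rot',np.round(rv,2), 'eef',np.round(o['eef_pos']*1000,1),'F',np.round(o['ft_force'],1),'g',round(o['grip_width'],4),'t',o['clock'])
E
python3 - <<'E'
from h import *
snap('wrist','w4')
p,W=load('wrist','w4')
rect(W,.040,.0428,(.58,.23),(.035,.045))
rect(W,.0385,.055,(.58,.23),(.09,.09))
rect(W,.015,.055,(.58,.23),(.09,.09))
delta(580,229.5,150,95)
E
```

```text
n 422 c [582.4 249.3] size [29.2 43. ] ang 77.8 z 41.6
n 2250 c [582.6 230. ] size [39.8 65.7] ang 4.6 z 42.0
n 5598 c [580.5 229.2] size [124.1  84.3] ang 4.8 z 42.1
delta cm [ 3.42  1.34 -7.01] rot [-1.87  1.09 -1.61] eef [545.8 216.1 220.1] F [-0.7  0.3 -0.7] g 0.0583 t 6.15
```

View pics/w4.png

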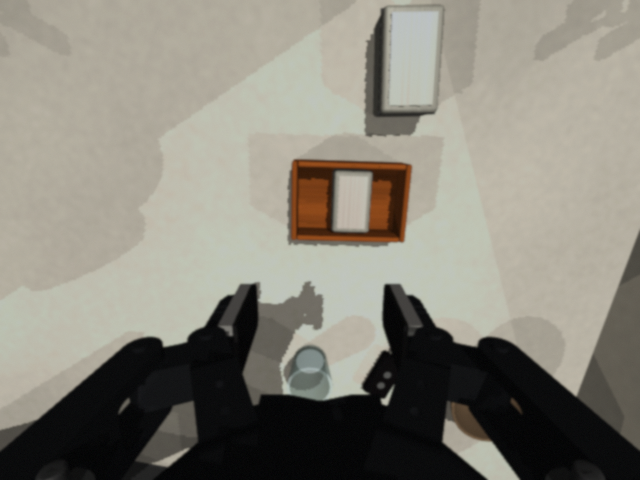

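```bash
python3 - <<'E'
from h import *
p,W=load('wrist','w4')
o=bot.get_obs();Rm=R.from_quat(o['tool_rot']).as_matrix()
L=(W-o['eef_pos'])@Rm
for r in range(280,350,4): print(r,[np.round(L[r,c]*1000).tolist() for c in (234,242,250,254,388,392,400)])
E
```

```text
280 [[-102.0, -107.0, 214.0], [-102.0, -97.0, 215.0], [-102.0, -87.0, 215.0], [-103.0, -82.0, 216.0], [-104.0, 87.0, 219.0], [-104.0, 92.0, 219.0], [-104.0, 103.0, 219.0]]
284 [[-109.0, -108.0, 217.0], [10.0, -34.0, -31.0], [10.0, -30.0, -31.0], [10.0, -29.0, -31.0], [11.0, 31.0, -33.0], [11.0, 32.0, -33.0], [10.0, 36.0, -31.0]]
288 [[-113.0, -107.0, 214.0], [10.0, -33.0, -36.0], [11.0, -29.0, -37.0], [9.0, -28.0, -33.0], [10.0, 30.0, -36.0], [10.0, 32.0, -35.0], [10.0, 35.0, -36.0]]
292 [[-118.0, -108.0, 214.0], [10.0, -32.0, -39.0], [10.0, -28.0, -40.0], [7.0, -28.0, -33.0], [10.0, 30.0, -38.0], [10.0, 31.0, -39.0], [10.0, 34.0, -40.0]]
296 [[10.0, -34.0, -43.0], [10.0, -31.0, -43.0], [9.0, -28.0, -40.0], [5.0, -28.0, -33.0], [8.0, 30.0, -39.0], [11.0, 30.0, -44.0], [10.0, 34.0, -43.0]]
300 [[10.0, -34.0, -46.0], [10.0, -30.0, -46.0], [7.0, -29.0, -41.0], [3.0, -29.0, -32.0], [6.0, 30.0, -38.0], [10.0, 30.0, -46.0], [11.0, 33.0, -47.0]]
304 [[11.0, -32.0, -51.0], [10.0, -30.0, -50.0], [5.0, -29.0, -41.0], [1.0, -28.0, -34.0], [4.0, 30.0, -39.0], [8.0, 30.0, -46.0], [10.0, 32.0, -49
[... 1002 characters left out ...]
.0, -38.0], [-7.0, 30.0, -43.0], [-2.0, 30.0, -50.0], [5.0, 30.0, -62.0]]
336 [[6.0, -29.0, -64.0], [1.0, -29.0, -57.0], [-7.0, -28.0, -45.0], [-183.0, -86.0, 214.0], [-8.0, 30.0, -44.0], [nan, nan, nan], [4.0, 30.0, -62.0]]
340 [[4.0, -30.0, -64.0], [-0.0, -28.0, -58.0], [-9.0, -28.0, -46.0], [-188.0, -86.0, 213.0], [-11.0, 30.0, -43.0], [-5.0, 30.0, -51.0], [2.0, 30.0, -62.0]]
344 [[3.0, -30.0, -65.0], [-1.0, -28.0, -59.0], [-11.0, -29.0, -46.0], [-194.0, -87.0, 212.0], [-11.0, 30.0, -45.0], [-7.0, 30.0, -51.0], [2.0, 29.0, -63.0]]
348 [[1.0, -30.0, -64.0], [-3.0, -28.0, -59.0], [-201.0, -93.0, 214.0], [-200.0, -87.0, 212.0], [-204.0, 93.0, 217.0], [-9.0, 30.0, -51.0], [-1.0, 30.0, -62.0]]
```

Call:
move_arm:
  series:
    - [[3.7, 1.4, -2, -1.9, 1.1, -1.6, 0.68], [0, 0, -3, 0, 0, 0, 0.68], [0, 0, -3, 0, 0, 0, 0.68], [0, 0, -2, 0, 0, 0, 0.68], [0, 0, 0, 0, 0, 0, 0.68]]

```text
clock: 6.65
eef_pos: [0.5823, 0.2225, 0.1112]
tool_rot: [0.682, 0.731, -0.006, -0.001]
ft_force: [-1.2, -0.2, -1.9]
grip_width: 0.0578
```

```bash
python3 - <<'E'
from h import *
delta(582.6,230,40,94.7)
E
```

```text
delta cm [ 0.03  0.75 -7.12] rot [ 0.4  -0.57  0.68] eef [582.3 222.5 111.2] F [-1.2 -0.2 -1.9] g 0.0578 t 6.65
```

Call:
move_arm:
  series:
    - [[0, 0.7, -2, 0.4, -0.5, 0.7, 0.68], [0, 0, -2, 0, 0, 0, 0.68], [0, 0, -2, 0, 0, 0, 0.68], [0, 0, -1, 0, 0, 0, 0.68], [0, 0, 0, 0, 0, 0, 0.68]]

```text
clock: 7.15
eef_pos: [0.5852, 0.2248, 0.0469]
tool_rot: [0.682, 0.732, 0.003, 0.002]
ft_force: [0.3, -0.5, 0.2]
grip_width: 0.0581
```

```bash
python3 - <<'E'
from h import *
snap('wrist','w5')
delta(582.6,230,-14,94.7)
p,W=load('wrist','w5')
rect(W,.0385,.055,(.58,.23),(.06,.05))
E
```

```text
delta cm [-0.33  0.5  -6.18] rot [-0.17  0.49  0.62] eef [585.9 225.   47.8] F [-0.6  0.5  0.6] g 0.0582 t 7.2
n 7762 c [582.7 230. ] size [39.9 66. ] ang 4.6 z 42.0
```

View pics/w5.png

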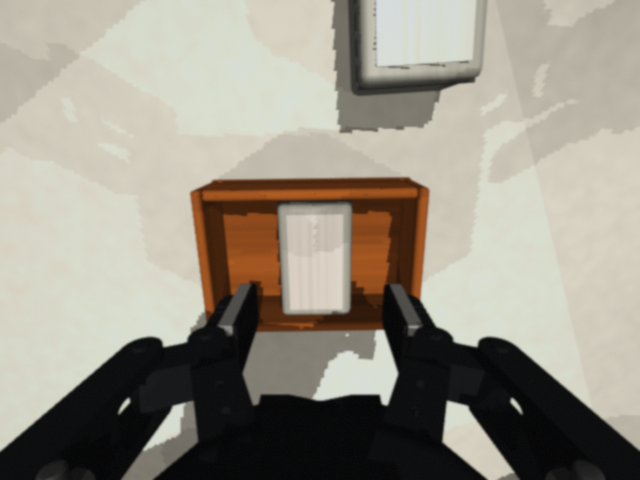

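Call:
move_arm:
  series:
    - [[-0.3, 0.5, 0, 0, 0.5, 0.6, 0.68], [0, 0, -1, 0, 0, 0, 0.68], [0, 0, -1, 0, 0, 0, 0.68], [0, 0, 0, 0, 0, 0, 0.68], [0, 0, 0, 0, 0, 0, 0.68]]

```text
clock: 7.7
eef_pos: [0.5855, 0.2314, 0.0309]
tool_rot: [0.678, 0.735, 0.004, 0.0]
ft_force: [0.1, 0.6, 0.0]
grip_width: 0.0581
```

```bash
python3 - <<'E'
from h import *
delta(582.6,230,-14,94.7)
E
```

```text
delta cm [-0.29 -0.14 -4.49] rot [-0.34  0.36  0.02] eef [585.5 231.4  30.9] F [0.1 0.6 0. ] g 0.0581 t 7.7
```

Call:
move_arm:
  series:
    - [[-0.3, -0.1, 0, 0, 0.3, 0, 0.68], [-0.1, 0, -0.8, 0, 0, 0, 0.68], [0, 0, -0.8, 0, 0, 0, 0.68], [0, 0, -0.8, 0, 0, 0, 0.68], [0, 0, 0, 0, 0, 0, 0.68]]

```text
clock: 8.2
eef_pos: [0.5808, 0.2302, 0.0047]
tool_rot: [0.678, 0.735, 0.002, -0.002]
ft_force: [-0.5, -0.6, 0.2]
grip_width: 0.0582
```

```bash
python3 - <<'E'
from h import *
delta(582.6,230,-14,94.7)
E
```

```text
delta cm [ 0.18 -0.02 -1.87] rot [-0.32  0.    0.01] eef [580.8 230.2   4.7] F [-0.5 -0.6  0.2] g 0.0582 t 8.2
```

Call:
move_arm:
  series:
    - [[0.2, 0, -0.7, 0, 0, 0, 0.68], [0, 0, -0.7, 0, 0, 0, 0.68], [0, 0, -0.5, 0, 0, 0, 0.68], [0, 0, 0, 0, 0, 0, 0.68], [0, 0, 0, 0, 0, 0, 0.68]]

```text
clock: 8.7
eef_pos: [0.5828, 0.23, -0.0169]
tool_rot: [0.678, 0.735, 0.002, -0.002]
ft_force: [0.0, 0.0, 0.7]
grip_width: 0.0577
```

```bash
python3 - <<'E'
from h import *
delta(582.6,230,-16,94.7)
snap('wrist','w6')
E
```

```text
delta cm [-0.02  0.    0.09] rot [-0.3  -0.06  0.02] eef [582.8 230.  -16.9] F [0.  0.  0.7] g 0.0577 t 8.7
```

View pics/w6.png

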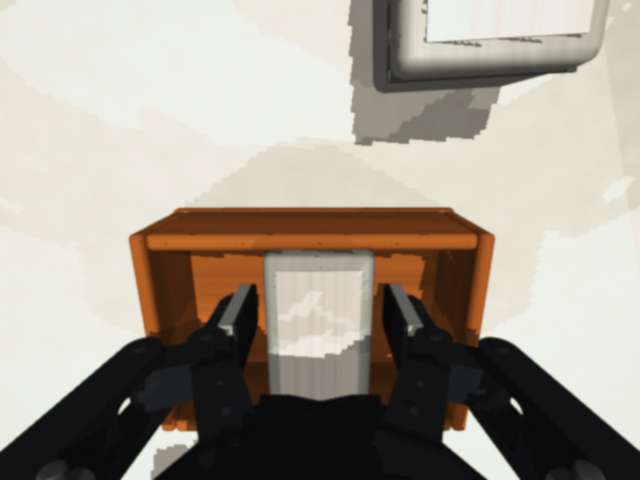

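Call:
move_arm:
  series:
    - [[0, 0, 0, 0, 0, 0, 0.3], [0, 0, 0, 0, 0, 0, 0.2], [0, 0, 0, 0, 0, 0, 0.2], [0, 0, 0, 0, 0, 0, 0.2], [0, 0, 0, 0, 0, 0, 0.2]]

```text
clock: 9.25
eef_pos: [0.5833, 0.2302, -0.0158]
tool_rot: [0.678, 0.735, 0.002, -0.002]
ft_force: [0.1, -0.2, -0.6]
grip_width: 0.039
```

Call:
move_arm:
  series:
    - [[0, 0, 1, 0, 0, 0, 0.2], [0, 0, 2, 0, 0, 0, 0.2], [0, 0, 3, 0, 0, 0, 0.2], [0, 0, 4, 0, 0, 0, 0.2], [0, 0, 3, 0, 0, 0, 0.2]]

```text
clock: 9.75
eef_pos: [0.5773, 0.2279, 0.1136]
tool_rot: [0.678, 0.735, -0.004, -0.005]
ft_force: [0.8, -0.5, -0.7]
grip_width: 0.0393
```

```bash
python3 - <<'E'
from h import *
delta(440,0,110,95)
snap('wrist','w7')
p,W=load('wrist','w7')
o=bot.get_obs();L=(W-o['eef_pos'])@R.from_quat(o['tool_rot']).as_matrix()
m=(abs(L[...,1])<.019)&(L[...,2]>-.08)&(L[...,2]<.02)&(abs(L[...,0])<.06)
print(np.round(np.nanpercentile(L[m],[2,50,98],axis=0)*1000,1))
E
```

```text
delta cm [-13.73 -22.79  -0.36] rot [-0.03 -0.74  0.32] eef [577.3 227.9 113.6] F [ 0.8 -0.5 -0.7] g 0.0393 t 9.75
[[-24.6 -18.2 -54.3]
 [ 10.5  -0.4 -52.6]
 [ 32.4  17.9 -24.6]]
```

View pics/w7.png

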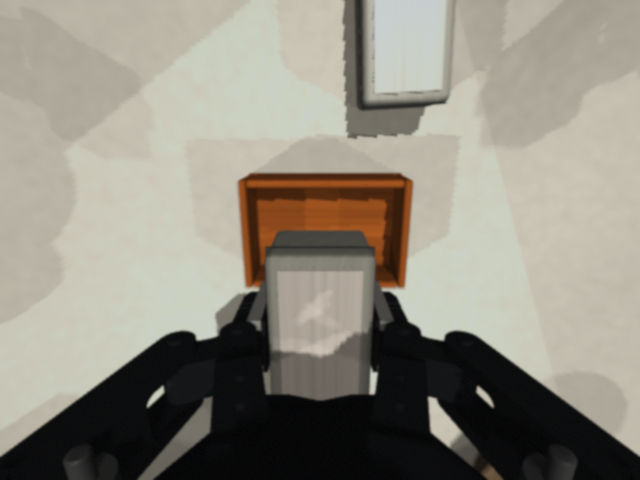

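```bash
cat >> h.py <<'E'
def heldtop(name,hy):
    p,W=load('wrist',name)
    o=bot.get_obs();L=(W-o['eef_pos'])@R.from_quat(o['tool_rot']).as_matrix()
    m=(abs(L[...,1])<hy)&(L[...,2]>-.075)&(L[...,2]<-.04)&(abs(L[...,0])<.05)
    P=L[m];A=np.c_[P[:,:2],np.ones(len(P))]
    k,*_=np.linalg.lstsq(A,P[:,2],rcond=None);r=P[:,2]-A@k
    g=abs(r)<.002;k,*_=np.linalg.lstsq(A[g],P[g,2],rcond=None)
    print('slopes deg',np.round(np.degrees(k[:2]),2),'z0 mm',round(k[2]*1000,1),'n',g.sum(),'x',np.round(np.percentile(P[g,0],[1,99])*1000,1))
E
python3 - <<'E'
from h import *
heldtop('w7',.018); heldtop('w7',.012)
E
```

```text
slopes deg [1.37 1.18] z0 mm -52.7 n 13253 x [-25.8  32.1]
slopes deg [1.37 0.42] z0 mm -52.8 n 9067 x [-26.1  32.1]
```

Call:
move_arm:
  series:
    - [[-2.5, -4, 0, 0, -0.7, 0.3, 0.2], [-2.5, -4.2, 0, 0, 0, 0, 0.2], [-2.5, -4.2, 0, 0, 0, 0, 0.2], [-2.5, -4.2, 0, 0, 0, 0, 0.2], [-2.3, -4, 0, 0, 0, 0, 0.2]]

```text
clock: 10.3
eef_pos: [0.4591, 0.0236, 0.1233]
tool_rot: [0.672, 0.741, 0.01, 0.005]
ft_force: [0.4, -0.4, -0.1]
grip_width: 0.0394
```

```bash
python3 - <<'E'
from h import *
delta(440,0,60,95.2)
E
```

```text
delta cm [-1.91 -2.36 -6.33] rot [-0.41  1.2  -0.37] eef [459.1  23.6 123.3] F [ 0.4 -0.4 -0.1] g 0.0394 t 10.3
```

Call:
move_arm:
  series:
    - [[-1.9, -2.4, 0, -0.4, 1.2, -0.4, 0.2], [0, 0, -3, 0, 0, 0, 0.2], [0, 0, -3, 0, 0, 0, 0.2], [0, 0, -2, 0, 0, 0, 0.2], [0, 0, 0, 0, 0, 0, 0.2]]

```text
clock: 10.8
eef_pos: [0.4368, -0.0071, 0.0462]
tool_rot: [0.678, 0.735, 0.002, 0.003]
ft_force: [-1.1, -0.1, -1.1]
grip_width: 0.0396
```

```bash
python3 - <<'E'
from h import *
delta(440,0,0,95.2)
snap('wrist','w8'); heldtop('w8',.015)
E
```

```text
delta cm [ 0.32  0.71 -4.62] rot [0.1  0.4  0.64] eef [436.8  -7.1  46.2] F [-1.1 -0.1 -1.1] g 0.0396 t 10.8
slopes deg [1.78 0.24] z0 mm -57.4 n 10020 x [-25.1  33.1]
```

Call:
move_arm:
  series:
    - [[0.3, 0.7, -2, 0, 0.4, 0.6, 0.2], [0, 0, -2, 0, 0, 0, 0.2], [0, 0, -1, 0, 0, 0, 0.2], [0, 0, 0, 0, 0, 0, 0.2], [0, 0, 0, 0, 0, 0, 0.2]]

```text
clock: 11.35
eef_pos: [0.4478, 0.0007, 0.003]
tool_rot: [0.674, 0.739, 0.004, 0.006]
ft_force: [-0.3, 0.4, -0.2]
grip_width: 0.0393
```

```bash
python3 - <<'E'
from h import *
delta(440,0,-20,95.2)
E
```

```text
delta cm [-0.78 -0.07 -2.3 ] rot [ 0.09  0.84 -0.05] eef [447.8   0.7   3. ] F [-0.3  0.4 -0.2] g 0.0393 t 11.35
```

Call:
move_arm:
  series:
    - [[0, 0, -0.6, 0, 0.8, 0, 0.2], [0, 0, -0.6, 0, 0, 0, 0.2], [0, 0, -0.5, 0, 0, 0, 0.2], [0, 0, -0.2, 0, 0, 0, 0.2], [0, 0, 0, 0, 0, 0, 0.2]]

```text
clock: 11.85
eef_pos: [0.4503, 0.0006, -0.0149]
tool_rot: [0.674, 0.739, 0.001, 0.002]
ft_force: [-0.7, 0.4, -1.7]
grip_width: 0.0392
```

Call:
move_arm:
  series:
    - [[0, 0, -0.3, 0, 0, 0, 0.2], [0, 0, -0.2, 0, 0, 0, 0.2], [0, 0, -0.1, 0, 0, 0, 0.2], [0, 0, -0.1, 0, 0, 0, 0.2], [0, 0, 0, 0, 0, 0, 0.2]]

```text
clock: 12.35
eef_pos: [0.4502, 0.0005, -0.0222]
tool_rot: [0.674, 0.739, 0.001, 0.002]
ft_force: [-0.5, 0.3, 0.3]
grip_width: 0.0391
```

Call:
move_arm:
  series:
    - [[0, 0, -0.1, 0, 0, 0, 0.2], [0, 0, -0.1, 0, 0, 0, 0.2], [0, 0, -0.1, 0, 0, 0, 0.2], [0, 0, 0, 0, 0, 0, 0.2], [0, 0, 0, 0, 0, 0, 0.2]]

```text
clock: 12.85
eef_pos: [0.4506, 0.0005, -0.0218]
tool_rot: [0.674, 0.739, 0.002, 0.003]
ft_force: [0.0, -0.9, -1.0]
grip_width: 0.0392
```

Call:
move_arm:
  series:
    - [[0, 0, -0.2, 0, 0, 0, 0.2], [0, 0, -0.3, 0, 0, 0, 0.2], [0, 0, -0.3, 0, 0, 0, 0.2], [0, 0, 0, 0, 0, 0, 0.2], [0, 0, 0, 0, 0, 0, 0.2]]

```text
clock: 13.35
eef_pos: [0.4518, 0.0004, -0.0209]
tool_rot: [0.674, 0.739, 0.004, 0.004]
ft_force: [0.3, -0.4, -1.1]
grip_width: 0.0392
```

```bash
python3 - <<'E'
from h import *
delta(440,0,-20,95.2)
snap('wrist','w9'); heldtop('w9',.015)
p,W=load('wrist','w9')
P=rect(W,.03,.042,(.45,0),(.05,.05))
st()
E
```

```text
delta cm [-1.18 -0.04  0.09] rot [ 0.04  0.65 -0.02] eef [ 4.518e+02  4.000e-01 -2.090e+01] F [ 0.3 -0.4 -1.1] g 0.0392 t 13.35
slopes deg [ 2.03 -0.18] z0 mm -58.8 n 9485 x [-24.9  33. ]
n 16756 c [452.2   3.5] size [64.9 61.3] ang 5.6 z 37.6
{'clock': 13.4, 'joint_pos': [0.0013, 0.3851, -0.4742, 0.7007, -0.0006, 1.4811], 'eef_pos': [0.4516, 0.0004, -0.0211], 'tool_rot': [0.6742, 0.7385, 0.0035, 0.0042], 'ft_force': [0.6384, 0.4026, -1.6747], 'grip_width': 0.0394}
```

```bash
python3 - <<'E'
from h import *
p,W=load('wrist','w9')
P=W[(abs(W[...,0]-.452)<.015)&(abs(W[...,1])<.04)&(W[...,2]<.045)&(W[...,2]>.03)]
A=np.c_[P[:,:2]-[.452,.003],np.ones(len(P))]
k,*_=np.linalg.lstsq(A,P[:,2],rcond=None);r=P[:,2]-A@k;g=abs(r)<.0015
k,*_=np.linalg.lstsq(A[g],P[g,2],rcond=None);print(np.degrees(k[:2]),k[2]*1000)
p,W=load('wrist','w9')
F=W[(abs(W[...,2])<.008)];print('floor med',np.median(F[:,2])*1000,len(F))
for y in(.06,.08,.1):
    m=abs(F[:,1]-y)<.005;print(y,np.median(F[m,2])*1000,m.sum())
snap('side','s9');snap('scene','c9')
p=cv2.imread('pics/s9.png');cv2.imwrite('pics/s9c.png',cv2.resize(p[180:330,180:380],(800,600)))
E
```

```text
[ 0.58826797 -1.02748944] 37.748563324147064
floor med -0.3564557610283847 206750
0.06 -0.3516229374583013 15123
0.08 -0.3503927452944561 16482
0.1 -0.351337171684285 18006
```

View pics/s9c.png

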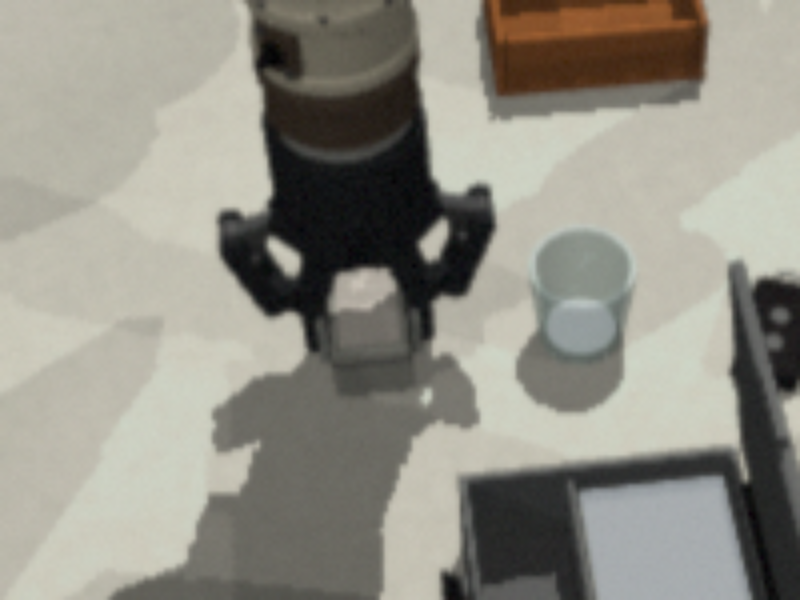

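View pics/w9.png

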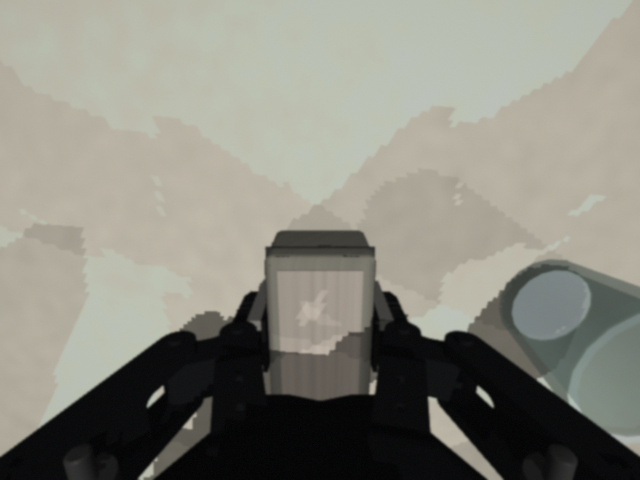

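Call:
move_arm:
  series:
    - [[-0.3, 0, -0.3, 0, 0.6, 0, 0.2], [-0.1, 0, -0.4, 0, 0, 0, 0.2], [0, 0, -0.4, 0, 0, 0, 0.2], [0, 0, 0, 0, 0, 0, 0.2], [0, 0, 0, 0, 0, 0, 0.2]]

```text
clock: 14.0
eef_pos: [0.4515, 0.0003, -0.0208]
tool_rot: [0.674, 0.738, 0.003, 0.003]
ft_force: [-0.8, -0.2, -0.7]
grip_width: 0.0392
```

```bash
python3 - <<'E'
from h import *
o=bot.get_obs();print(np.round(o['tau'],2),np.round(o['joint_pos'],4),np.round(o['joint_vel'],4),o['ft_torque'])
E
```

```text
[-1.000e-02 -3.727e+01  1.770e+01  9.000e-02  0.000e+00 -0.000e+00] [ 7.0000e-04  3.8620e-01 -4.7110e-01  7.0530e-01  1.0000e-04  1.4808e+00] [-0.0023 -0.0045 -0.0019  0.0094  0.0005 -0.0005] [-0.05710528  0.01241716  0.00781463]
```

View pics/s9.png

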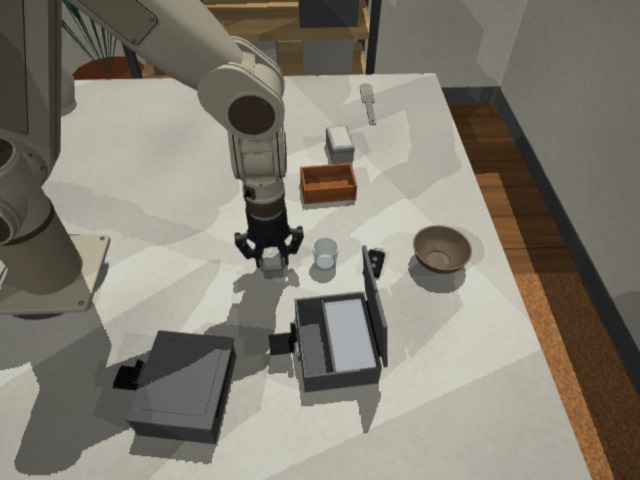

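View pics/c9.png

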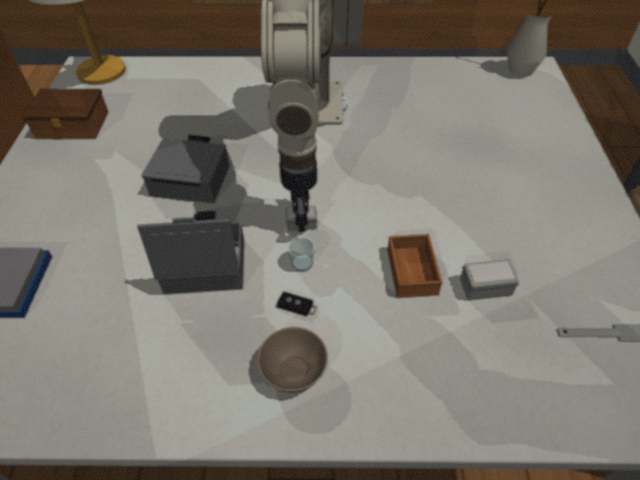

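Call:
move_arm:
  series:
    - [[-1, 0, 0, 0, 0, 0, 0.2], [0, 0, 0, 0, 0, 0, 0.2], [0, 0, 0, 0, 0, 0, 0.2], [0, 0, 0, 0, 0, 0, 0.2], [0, 0, -0.5, 0, 0, 0, 0.2]]

```text
clock: 14.5
eef_pos: [0.4402, 0.0003, -0.0228]
tool_rot: [0.674, 0.738, 0.002, 0.002]
ft_force: [-27.8, -1.4, 106.7]
grip_width: 0.0394
```

```bash
python3 - <<'E'
from h import *
delta(440,0,-22,95.2)
E
```

```text
delta cm [-0.02 -0.03  0.08] rot [-0.    0.36  0.01] eef [ 4.402e+02  3.000e-01 -2.280e+01] F [-27.8  -1.4 106.7] g 0.0394 t 14.5
```

Call:
move_arm:
  series:
    - [[0, 0, 0.1, 0, 0, 0, 0.2], [0, 0, 0, 0, 0, 0, 0.2], [0, 0, 0, 0, 0, 0, 0.2], [0, 0, 0, 0, 0, 0, 0.2], [0, 0, 0, 0, 0, 0, 0.2]]

```text
clock: 15.0
eef_pos: [0.4404, 0.0003, -0.0213]
tool_rot: [0.674, 0.738, 0.002, 0.003]
ft_force: [-0.7, -0.8, -1.6]
grip_width: 0.0391
```

Call:
move_arm:
  series:
    - [[0, 0, -0.1, 0, 0, 0, 0.2], [0, 0, 0, 0, 0, 0, 0.6], [0, 0, 0, 0, 0, 0, 0.68], [0, 0, 0, 0, 0, 0, 0.68], [0, 0, 0, 0, 0, 0, 0.68]]

```text
clock: 15.5
eef_pos: [0.4398, 0.0002, -0.0235]
tool_rot: [0.674, 0.738, 0.002, 0.002]
ft_force: [0.0, -0.4, -0.3]
grip_width: 0.058
```

Call:
move_arm:
  series:
    - [[0, 0, 2, 0, 0, 0, 0.68], [0, 0, 3, 0, 0, 0, 0.68], [0, 0, 4, 0, 0, 0, 0.68], [0, 0, 4, 0, 0, 0, 0.9], [0, 0, 0, 0, 0, 0, 0.95]]

```text
clock: 16.0
eef_pos: [0.4369, 0.0003, 0.1095]
tool_rot: [0.674, 0.738, -0.0, -0.0]
ft_force: [1.4, -0.3, -0.3]
grip_width: 0.081
```

```bash
python3 - <<'E'
from h import *
snap('side','s10')
p,W=load('side','s10')
rect(W,.02,.045,(.44,0),(.06,.05))
p=cv2.imread('pics/s10.png');cv2.imwrite('pics/s10c.png',cv2.resize(p[180:330,180:380],(800,600)))
delta(440,0,110,95.2)
E
```

```text
n 574 c [4.411e+02 1.000e-01] size [40.8 68.8] ang 5.3 z 35.6
delta cm [ 0.47 -0.03  0.28] rot [ 0.01 -0.24  0.01] eef [4.353e+02 3.000e-01 1.072e+02] F [-0.1 -0.5 -0.2] g 0.0809 t 16.05
```

View pics/s10c.png

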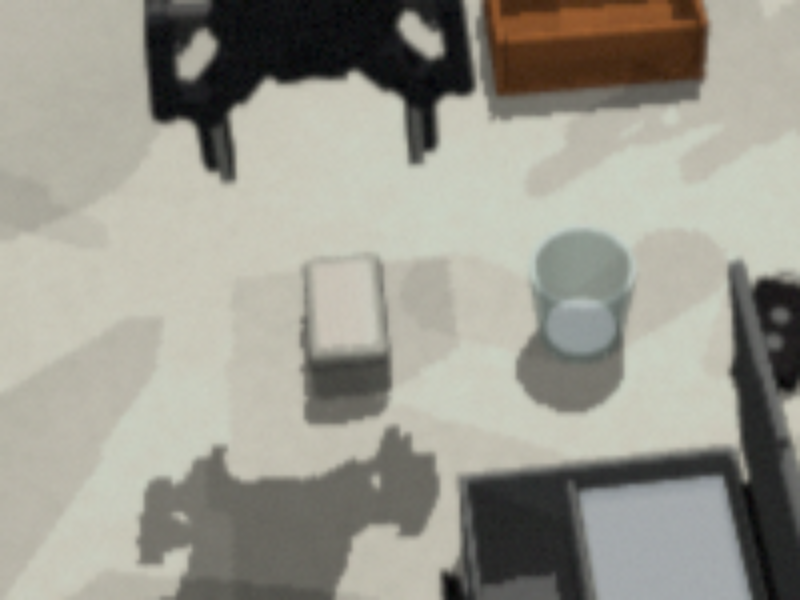

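Call:
move_arm:
  series:
    - [[0.5, 0, 0, 0, 0, 8.5, 0.95], [0, 0, 0, 0, 0, 8.5, 0.95], [0, 0, 0, 0, 0, 8.5, 0.95], [0, 0, 0, 0, 0, 8.5, 0.95], [0, 0, 0, 0, 0, 8.5, 0.95]]

```text
clock: 16.55
eef_pos: [0.4362, 0.0002, 0.1017]
tool_rot: [0.355, 0.935, -0.004, -0.004]
ft_force: [-1.1, 0.6, 0.8]
grip_width: 0.0808
```

Call:
move_arm:
  series:
    - [[0, 0, 0, 0, 0, 8.5, 0.95], [0, 0, 0, 0, 0, 8.5, 0.95], [0, 0, 0, 0, 0, 8.5, 0.95], [0, 0, 0, 0, 0, 8.5, 0.95], [0, 0, 0, 0, 0, 8.5, 0.95]]

```text
clock: 17.05
eef_pos: [0.4299, 0.0001, 0.0934]
tool_rot: [-0.012, 1.0, -0.008, -0.009]
ft_force: [-0.5, -0.7, -0.1]
grip_width: 0.0812
```

```bash
python3 - <<'E'
from h import *
delta(441,0,60,185.2)
E
```

```text
delta cm [ 1.11 -0.01 -3.34] rot [ 0.91 -1.04  3.81] eef [4.299e+02 1.000e-01 9.340e+01] F [-0.5 -0.7 -0.1] g 0.0812 t 17.05
```

Call:
move_arm:
  series:
    - [[1.1, 0, 0, 0.9, -1, 3.8, 0.95], [0, 0, 0, 0, 0, 0, 0.95], [0, 0, 0, 0, 0, 0, 0.95], [0, 0, 0, 0, 0, 0, 0.95], [0, 0, 0, 0, 0, 0, 0.95]]

```text
clock: 17.55
eef_pos: [0.4356, 0.0003, 0.0879]
tool_rot: [-0.046, 0.999, 0.0, -0.006]
ft_force: [0.1, 1.0, -0.5]
grip_width: 0.0811
```

```bash
python3 - <<'E'
from h import *
snap('wrist','w11')
p,W=load('wrist','w11')
rect(W,.033,.04,(.44,0),(.05,.06))
delta(441,0,60,185.2)
o=bot.get_obs();L=(W-o['eef_pos'])@R.from_quat(o['tool_rot']).as_matrix()
for r in range(270,310,4): print(r,[np.round(L[r,c]*1000).tolist() for c in (210,216,222,228,410,416,422,430)])
E
```

```text
n 4875 c [440.2  -0. ] size [39.7 65.5] ang 5.9 z 36.0
delta cm [ 0.54 -0.03 -2.8 ] rot [ 0.01 -0.72 -0.06] eef [4.356e+02 3.000e-01 8.800e+01] F [ 0.2 -0.4  0. ] g 0.0813 t 17.6
270 [[-34.0, -92.0, 88.0], [-34.0, -87.0, 89.0], [-34.0, -82.0, 88.0], [-34.0, -77.0, 88.0], [-34.0, 74.0, 88.0], [-34.0, 79.0, 88.0], [-35.0, 84.0, 89.0], [-35.0, 90.0, 89.0]]
274 [[-38.0, -92.0, 88.0], [-38.0, -87.0, 88.0], [-37.0, -82.0, 88.0], [-37.0, -77.0, 87.0], [-38.0, 74.0, 88.0], [-38.0, 79.0, 88.0], [-38.0, 84.0, 88.0], [-37.0, 90.0, 87.0]]
278 [[-42.0, -93.0, 89.0], [-41.0, -88.0, 88.0], [-41.0, -83.0, 88.0], [-41.0, -78.0, 88.0], [-41.0, 74.0, 88.0], [-41.0, 79.0, 88.0], [-41.0, 84.0, 88.0], [-42.0, 91.0, 89.0]]
282 [[-45.0, -93.0, 87.0], [-45.0, -88.0, 89.0], [-45.0, -83.0, 88.0], [-44.0, -78.0, 87.0], [-45.0, 74.0, 88.0], [-45.0, 79.0, 88.0], [-44.0, 84.0, 87.0], [-45.0, 91.0, 88.0]]
286 [[-49.0, -93.0, 88.0], [-49.0, -88.0, 89.0], [-48.0, -83.0, 87.0], [-48.0, -78.0, 87.0], [-48.0, 74.0, 87.0], [-49.0, 80.0, 89.0], [nan, nan, nan], [-49.0, 92.0, 89.0]]
290 [[-52.0, -93.0, 87.0], [-53.0, -89.0, 89.0], [-52.0, -84.0, 88.0], [-52.0, -78.0, 88.0], [-52.0, 75.0, 88.0], [-52.0, 80.0, 87.0], [-53.0, 85.0, 88.0], [-52.0, 92.0, 88.0]]
294 [[10.0, -47.0, -41.0], [10.0, -44.0, -41.0], [10.0, -42.0, -41.0], [-55.0, -78.0, 87.0], [-55.0, 75.0, 86.0], [9.0, 39.0, -39.0], [11.0, 41.0, -42.0], [11.0, 44.0, -42.0]]
298 [[10.0, -45.0, -45.0], [10.0, -43.0, -45.0], [8.0, -42.0, -39.0], [-59.0, -79.0, 86.0], [-60.0, 75.0, 88.0], [8.0, 39.0, -40.0], [10.0, 40.0, -45.0], [10.0, 44.0, -44.0]]
302 [[10.0, -45.0, -48.0], [10.0, -42.0, -47.0], [7.0, -42.0, -41.0], [-63.0, -79.0, 87.0], [-63.0, 76.0, 87.0], [6.0, 39.0, -40.0], [10.0, 40.0, -47.0], [11.0, 42.0, -49.0]]
306 [[10.0, -44.0, -51.0], [9.0, -42.0, -48.0], [6.0, -42.0, -43.0], [1.0, -42.0, -34.0], [-67.0, 76.0, 88.0], [5.0, 39.0, -42.0], [9.0, 39.0, -49.0], [10.0, 42.0, -50.0]]
```

View pics/w11.png

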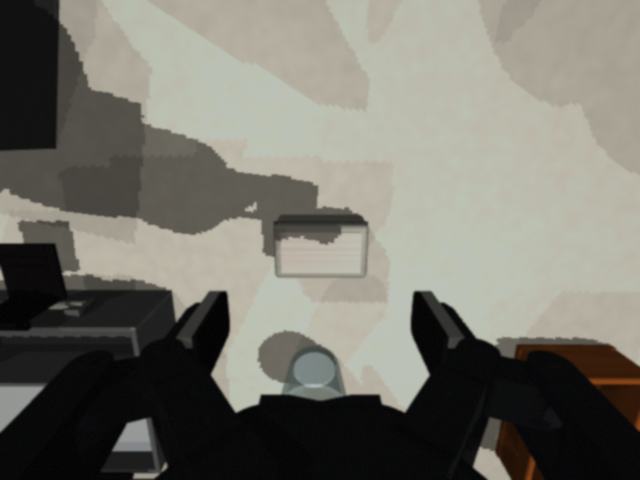

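Call:
move_arm:
  series:
    - [[0.5, 0, -2, 0, -0.7, 0.3, 0.95], [0, 0, -2, 0, 0, 0, 0.95], [0, 0, -1.5, 0, 0, 0, 0.95], [0, 0, -0.5, 0, 0, 0, 0.95], [0, 0, 0, 0, 0, 0, 0.95]]

```text
clock: 18.1
eef_pos: [0.4419, 0.0005, 0.0275]
tool_rot: [-0.048, 0.999, -0.0, 0.002]
ft_force: [0.4, 0.3, -0.2]
grip_width: 0.0809
```

```bash
python3 - <<'E'
from h import *
delta(440.5,0,-22,185.5)
E
```

```text
delta cm [-0.14 -0.05 -4.95] rot [0.03 0.21 0.01] eef [441.9   0.5  27.5] F [ 0.4  0.3 -0.2] g 0.0809 t 18.1
```

Call:
move_arm:
  series:
    - [[-0.1, 0, -1, 0, 0.2, 0, 0.95], [0, 0, -1, 0, 0, 0, 0.95], [0, 0, -0.4, 0, 0, 0, 0.95], [0, 0, 0, 0, 0, 0, 0.95], [0, 0, 0, 0, 0, 0, 0.95]]

```text
clock: 18.6
eef_pos: [0.4424, 0.0006, 0.0031]
tool_rot: [-0.048, 0.999, -0.0, 0.001]
ft_force: [-0.2, 0.1, -0.4]
grip_width: 0.0812
```

```bash
python3 - <<'E'
from h import *
delta(440.5,0,-22,185.5)
snap('wrist','w12')
p,W=load('wrist','w12')
rect(W,.033,.04,(.44,0),(.05,.06))
E
```

```text
delta cm [-0.19 -0.06 -2.51] rot [0.03 0.17 0.02] eef [442.4   0.6   3.1] F [-0.2  0.1 -0.4] g 0.0812 t 18.6
n 11240 c [4.403e+02 1.000e-01] size [40.1 65.7] ang 5.1 z 36.1
```

View pics/w12.png

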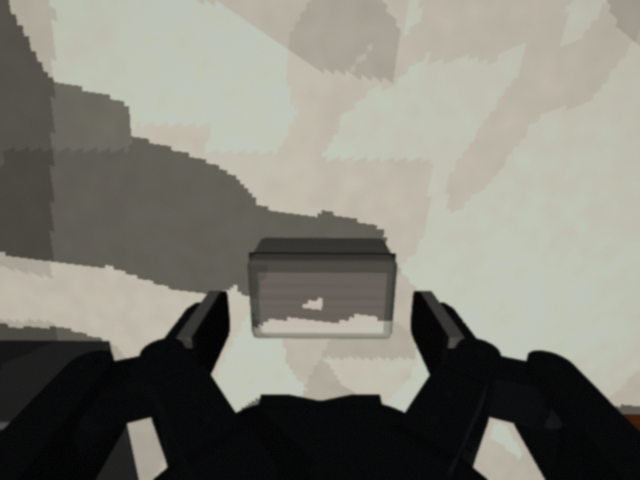

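Tin (250–395 px) sits centred between the finger tips (228 and 412). Descend.

Call:
move_arm:
  series:
    - [[-0.2, 0, -0.8, 0, 0.2, 0, 0.95], [0, 0, -0.8, 0, 0, 0, 0.95], [0, 0, -0.6, 0, 0, 0, 0.95], [0, 0, 0, 0, 0, 0, 0.95], [0, 0, 0, 0, 0, 0, 0.95]]

```text
clock: 19.15
eef_pos: [0.4406, 0.0006, -0.0205]
tool_rot: [-0.048, 0.999, -0.0, 0.0]
ft_force: [0.3, -0.4, -0.4]
grip_width: 0.0809
```

```bash
python3 - <<'E'
from h import *
delta(440.5,0,-22,185.2)
E
```

```text
delta cm [-0.01 -0.06 -0.15] rot [ 0.03  0.01 -0.28] eef [440.6   0.6 -20.5] F [ 0.3 -0.4 -0.4] g 0.0809 t 19.15
```

Call:
move_arm:
  series:
    - [[0, 0, 0, 0, 0, 0, 0.6], [0, 0, 0, 0, 0, 0, 0.5], [0, 0, 0, 0, 0, 0, 0.5], [0, 0, 0, 0, 0, 0, 0.5], [0, 0, 0, 0, 0, 0, 0.5]]

```text
clock: 19.65
eef_pos: [0.441, 0.0006, -0.02]
tool_rot: [-0.048, 0.999, -0.0, 0.0]
ft_force: [-0.9, -0.2, -0.0]
grip_width: 0.0651
```

Call:
move_arm:
  series:
    - [[0, 0, 1, 0, 0, 0, 0.5], [0, 0, 2, 0, 0, 0, 0.5], [0, 0, 3, 0, 0, 0, 0.5], [0, 0, 3, 0, 0, 0, 0.5], [0, 0, 2, 0, 0, 0, 0.5]]

```text
clock: 20.15
eef_pos: [0.4362, 0.0005, 0.0926]
tool_rot: [-0.048, 0.999, -0.0, -0.004]
ft_force: [0.5, -0.7, -1.2]
grip_width: 0.0649
```

Call:
move_arm:
  series:
    - [[0, 0, 2, 0, 0, 0, 0.5], [0, 0, 0, 0, 0, 0, 0.5], [0, 0, 0, 0, 0, 0, 0.5], [0, 0, 0, 0, 0, 0, 0.5], [0, 0, 0, 0, 0, 0, 0.5]]

```text
clock: 20.65
eef_pos: [0.4373, 0.0005, 0.1167]
tool_rot: [-0.048, 0.999, -0.0, -0.001]
ft_force: [-0.3, 0.7, -0.6]
grip_width: 0.0655
```

```bash
python3 - <<'E'
from h import *
snap('wrist','w13'); heldtop('w13',.03)
delta(533,-195,130,185.2)
p,W=load('wrist','w13')
o=bot.get_obs();L=(W-o['eef_pos'])@R.from_quat(o['tool_rot']).as_matrix()
m=(abs(L[...,2]+.058)<.006)&(abs(L[...,0])<.04)&(abs(L[...,1])<.033)
q=cv2.minAreaRect((L[m][:,:2]*1000).astype(np.float32));print(q)
# bay from side view earlier
for n in('s10',):
    p,W=load('side',n)
    for y in(-.15,-.2,-.24):
        print(y,[(int(x*1000),int(np.nanmedian(W[...,2][m])*1000)) for x in np.arange(.49,.60,.004) for m in [(abs(W[...,0]-x)<.002)&(abs(W[...,1]-y)<.006)] if m.sum()])
E
```

```text
slopes deg [4.95 0.12] z0 mm -56.2 n 9658 x [-16.2  20. ]
delta cm [  9.59 -19.56   1.34] rot [ 0.04 -0.17 -0.28] eef [437.1   0.6 116.6] F [-0.1  0.6 -1.4] g 0.0654 t 20.7
((-0.000766754150390625, 0.028026580810546875), (65.99219512939453, 40.95972442626953), 89.8604736328125)
-0.15 [(498, 29), (502, 56), (506, 30), (510, 4), (514, 3), (518, 3), (522, 3), (526, 3), (530, 4), (534, 3), (538, 3), (542, 4), (546, 4), (550, 15), (554, 47), (558, 44), (562, 44), (566, 43), (570, 43), (574, 44), (578, 44), (582, 44), (586, 44), (590, 44), (594, 43), (598, 43)]
-0.2 [(490, 40), (494, 72), (498, 39), (502, 37), (506, 55), (510, 56), (514, 3), (518, 4), (522, 4), (526, 3), (530, 3), (534, 3), (538, 3), (542, 3), (546, 3), (550, 3), (554, 25), (558, 51), (562, 43), (566, 44), (570, 44), (574, 43), (578, 44), (582, 43), (586, 43), (590, 44), (594, 43), (598, 44)]
-0.24 [(490, 0), (494, 0), (498, 0), (502, 0), (506, -1), (510, 50), (514, 5), (518, 2), (522, 4), (526, 3), (530, 3), (534, 4), (538, 3), (542, 3), (546, 4), (550, 3), (554, 3), (558, 31), (562, 44), (566, 44), (570, 44), (574, 43), (578, 44), (582, 44), (586, 44), (590, 44), (594, 44), (598, 43)]
```

View pics/w13.png

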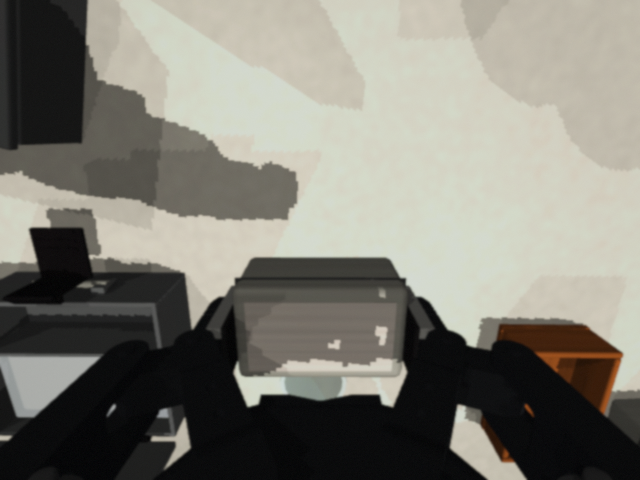

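```bash
python3 - <<'E'
from h import *
p,W=load('wrist','w13')
m=(abs(W[...,0]-.437)<.022)&(abs(W[...,1])<.03)&(W[...,2]>.16)&(W[...,2]<.19)
P=W[m];A=np.c_[P[:,:2]-[.437,0],np.ones(len(P))]
k,*_=np.linalg.lstsq(A,P[:,2],rcond=None);r=P[:,2]-A@k;g=abs(r)<.002
k,*_=np.linalg.lstsq(A[g],P[g,2],rcond=None);print('world slope',np.degrees(k[:2]),k[2]*1000,g.sum())
for cam,n in(('side','s10'),('scene','c9'),('side','s9')):
    p,W=load(cam,n)
    c,s=np.cos(np.radians(5.2)),np.sin(np.radians(5.2))
    d=W[...,:2]-[.5706,-.1918]
    lx=d[...,0]*c+d[...,1]*s; ly=-d[...,0]*s+d[...,1]*c; z=W[...,2]
    for nm,lo,hi,a,b in(('front wall top',.0565,.0605,-.075,-.05),('divider top',.050,.0545,-.025,0),('bay floor',.001,.008,-.065,-.008),('tub',.042,.046,-.02,.07)):
        m=(z>lo)&(z<hi)&(lx>a)&(lx<b)&(abs(ly)<.065)
        if m.sum()>20:
            print(n,nm,m.sum(),'lx',np.round(np.percentile(lx[m],[2,50,98])*1000,1),'z',round(np.median(z[m])*1000,1),'slope deg',round(np.degrees(np.polyfit(ly[m],lx[m],1)[0]),2))
    m=(z>.05)&(z<.062)&(abs(lx+.03)<.05)
    print('ly ext',np.round(np.percentile(ly[m],[1,99])*1000,1))
E
```

```text
world slope [2.73646243 0.26487862] 172.89496025303444 12371
s10 front wall top 123 lx [-66.3 -64.5 -62.6] z 58.1 slope deg 0.12
s10 divider top 109 lx [-16.5 -15.1 -13.4] z 52.0 slope deg 0.04
s10 bay floor 1295 lx [-58.9 -37.9 -16.8] z 3.9 slope deg -0.02
s10 tub 2228 lx [-10.9  23.3  57.1] z 43.9 slope deg -0.11
ly ext [-78.2 223.2]
c9 tub 84 lx [58.2 60.4 62.6] z 44.4 slope deg -0.04
ly ext [ -1.3 224.4]
s9 front wall top 123 lx [-66.4 -64.6 -62.6] z 58.0 slope deg 0.12
s9 divider top 106 lx [-16.5 -15.  -13.4] z 51.9 slope deg 0.1
s9 bay floor 1300 lx [-59.  -37.9 -16.7] z 3.9 slope deg 0.04
s9 tub 2236 lx [-10.9  23.1  57.2] z 43.9 slope deg 0.01
ly ext [-78. 223.]
```

```bash
python3 - <<'E'
from h import *
for n in ('w13','w12','w11','w1','w2'):
    p,W=load('wrist',n)
    c,s=np.cos(np.radians(5.2)),np.sin(np.radians(5.2))
    d=W[...,:2]-[.5706,-.1918]
    lx=d[...,0]*c+d[...,1]*s; ly=-d[...,0]*s+d[...,1]*c; z=W[...,2]
    for nm,lo,hi,a,b in(('front wall top',.0565,.0605,-.075,-.05),('divider top',.050,.0545,-.025,0),('bay floor',.001,.008,-.06,-.012),('lid',.065,.0675,-.08,-.05),('hook',.071,.08,-.095,-.07),('pad',.036,.043,-.13,-.07)):
        m=(z>lo)&(z<hi)&(lx>a)&(lx<b)&(abs(ly)<.065)
        if m.sum()>20:
            print(n,nm,m.sum(),'lx',np.round(np.percentile(lx[m],[1,50,99])*1000,1),'z',round(np.median(z[m])*1000,1),'ly',np.round(np.percentile(ly[m],[1,99])*1000,1),'slope',round(np.degrees(np.polyfit(ly[m],lx[m],1)[0]),2))
E
```

```text
w13 front wall top 534 lx [-67.2 -64.9 -62.9] z 57.5 ly [-38.6  64. ] slope -0.42
w13 divider top 467 lx [-17.5 -15.8 -13.3] z 51.5 ly [-58.4  24.1] slope -0.14
w13 bay floor 1983 lx [-32.5 -23.5 -16.1] z 3.7 ly [-64.  42.] slope -0.07
w13 lid 44 lx [-80.  -79.7 -73. ] z 66.4 ly [-17.   16.9] slope 4.9
w13 hook 449 lx [-80.6 -79.2 -73.6] z 74.2 ly [-17.3  17. ] slope 0.08
w13 pad 2896 lx [-119.8  -98.9  -71.5] z 39.8 ly [-19.9  29.4] slope 11.39
w11 front wall top 448 lx [-67.2 -65.1 -63.1] z 57.5 ly [-9.7 64.3] slope -0.65
w11 divider top 254 lx [-17.6 -15.7 -13.1] z 51.4 ly [-31.9   2.3] slope -0.5
w11 bay floor 1800 lx [-28.6 -21.2 -15.9] z 3.7 ly [-63.9  37.8] slope 0.07
w11 lid 52 lx [-80.  -78.8 -71.8] z 66.4 ly [-0.1 17.5] slope 14.41
w11 hook 224 lx [-80.9 -79.2 -73.8] z 73.5 ly [ 3.8 17.4] slope 0.22
w11 pad 3535 lx [-119.7  -98.1  -71.3] z 39.7 ly [-19.2  30.2] slope 9.36
w1 front wall top 24 lx [-66.8 -66.6 -66.4] z 56.9 ly [-50.1  63.2] slope 0.06
w1 lid 1688 lx [-74.3 -60.3 -50.2] z 66.9 ly [-63.5  63.7] slope 0.23
w1 hook 351 lx [-80.1 -77.2 -73. ] z 74.4 ly [-16.8  16.6] slope 0.13
w1 pad 2009 lx [-119.1  -97.8  -72.3] z 39.7 ly [-26.4  25.3] slope -5.26
w2 lid 5784 lx [-71.5 -59.8 -50.1] z 67.1 ly [-63.5  63.5] slope 0.05
w2 hook 1821 lx [-95.  -76.4 -72.3] z 74.1 ly [-16.7  16.5] slope 2.13
w2 pad 1907 lx [-117.7  -99.5  -93.2] z 39.7 ly [-19.7  19.7] slope -7.15
```

```bash
cat >> h.py <<'E'
def tinpose(name):
    p,W=load('wrist',name)
    o=bot.get_obs();Rm=R.from_quat(o['tool_rot']).as_matrix();L=(W-o['eef_pos'])@Rm
    m=(abs(L[...,2]+.057)<.008)&(abs(L[...,0])<.03)&(abs(L[...,1])<.027)
    P=L[m];rng=np.random.default_rng(0);best=None
    for _ in range(300):
        a,b,c=P[rng.choice(len(P),3,replace=False)];n=np.cross(b-a,c-a)
        if np.linalg.norm(n)<1e-5: continue
        n/=np.linalg.norm(n)
        if abs(n[2])<.9: continue
        g=abs((P-a)@n)<.0008
        if best is None or g.sum()>best.sum(): best=g
    Q=P[best];c=Q.mean(0);n=np.linalg.svd(Q-c)[2][2];n*=-np.sign(n[2])
    print('n',best.sum(),len(P),'normal tool',np.round(np.degrees(n[:2]),2),'world',np.round(np.degrees((Rm@n)[:2]),2),'x range',np.round(np.percentile(Q[:,0],[.5,99.5])*1000,1),'z at 0',round(1000*(c[2]-(n[:2]@(-c[:2]))/n[2]),1))
E
python3 - <<'E'
from h import *
tinpose('w13')
E
```

```text
n 9577 13592 normal tool [0.57 0.06] world [-0.41  0.05] x range [-17.7  18.9] z at 0 -56.6
```

Call:
move_arm:
  series:
    - [[2.4, -4.4, 0.5, 0, 0, 0, 0.5], [2.4, -4.4, 0, 0, 0, 0, 0.5], [2.4, -4.4, 0, 0, 0, 0, 0.5], [2, -4.4, 0, 0, 0, 0, 0.5], [0, -1.5, 0, 0, 0, 0, 0.5]]

```text
clock: 21.2
eef_pos: [0.528, -0.1926, 0.1162]
tool_rot: [-0.053, 0.999, 0.002, -0.006]
ft_force: [0.0, 0.3, -0.9]
grip_width: 0.0654
```

Call:
move_arm:
  series:
    - [[0, 0, 0, 0, 0, 0, 0.5], [0, 0, 0, 0, 0, 0, 0.5], [0, 0, 0, 0, 0, 0, 0.5], [0, 0, 0, 0, 0, 0, 0.5], [0, 0, 0, 0, 0, 0, 0.5]]

```text
clock: 21.7
eef_pos: [0.5242, -0.1893, 0.113]
tool_rot: [-0.053, 0.999, 0.004, -0.01]
ft_force: [-0.3, -0.4, -1.2]
grip_width: 0.0652
```

```bash
python3 - <<'E'
from h import *
snap('wrist','w14');tinpose('w14')
delta(531,-195.4,100,185.1)
E
```

```text
n 9573 13540 normal tool [ 0.36 -0.01] world [ 0.78 -0.47] x range [-17.4  19.1] z at 0 -56.3
delta cm [ 0.67 -0.61 -1.31] rot [-0.43 -1.14 -1.03] eef [ 524.3 -189.3  113.1] F [ 0.  -0.8 -0.3] g 0.0649 t 21.75
```

View pics/w14.png

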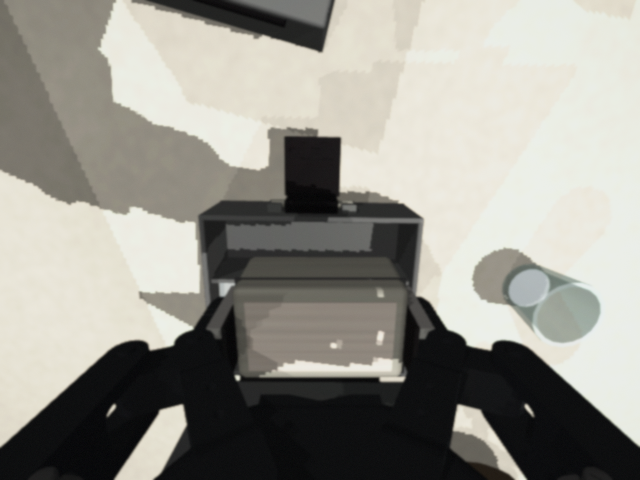

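```bash
cat > bx.py <<'E'
from h import *
def bx(n):
    p,W=load('wrist',n)
    a0=np.radians(5.1);c,s=np.cos(a0),np.sin(a0)
    d=W[...,:2]-[.5688,-.192]
    lx=d[...,0]*c+d[...,1]*s; ly=-d[...,0]*s+d[...,1]*c; z=W[...,2]
    for nm,lo,hi,a,b in(('front wall top',.0563,.0605,-.075,-.05),('divider top',.050,.0545,-.025,0),('hook',.071,.08,-.095,-.07)):
        m=(z>lo)&(z<hi)&(lx>a)&(lx<b)&(abs(ly)<.065)
        if m.sum()>20:
            print(n,nm,m.sum(),'lx',np.round(np.percentile(lx[m],[1,50,99])*1000,1),'z',round(np.median(z[m])*1000,1),'ly',np.round(np.percentile(ly[m],[1,99])*1000,1),'slope',round(np.degrees(np.polyfit(ly[m],lx[m],1)[0]),2))
    m=(z>.056)&(z<.061)&(abs(lx+.05)<.025)&(abs(ly)<.09);print('ly ext',np.round(np.percentile(ly[m],[.5,99.5])*1000,1))
    o=bot.get_obs();d=np.array(o['eef_pos'])[:2]-[.5688,-.192];print('tcp local',np.round([1000*(d[0]*c+d[1]*s),1000*(-d[0]*s+d[1]*c)],1))
E
python3 - <<'E'
from bx import *
bx('w14')
E
```

```text
w14 front wall top 1043 lx [-65.1 -63.1 -61. ] z 57.5 ly [-63.8  63.6] slope -0.08
w14 divider top 45 lx [-15.3 -13.9 -11.9] z 51.7 ly [-64.7 -57.8] slope -2.72
w14 hook 563 lx [-78.4 -75.7 -71.1] z 74.3 ly [-17.   16.1] slope 0.13
ly ext [-78.2  77.1]
tcp local [-44.1   6.7]
```

Call:
move_arm:
  series:
    - [[0.8, -0.7, -1, -0.4, -1.1, -1, 0.5], [0, 0, -1.5, 0, 0, 0, 0.5], [0, 0, -1.5, 0, 0, 0, 0.5], [0, 0, -0.5, 0, 0, 0, 0.5], [0, 0, 0, 0, 0, 0, 0.5]]

```text
clock: 22.25
eef_pos: [0.5338, -0.1932, 0.0696]
tool_rot: [-0.047, 0.999, -0.001, 0.002]
ft_force: [-0.7, -0.4, -0.5]
grip_width: 0.0653
```

```bash
python3 - <<'E'
from h import *
delta(531.7,-195.9,45,185.1)
E
```

```text
delta cm [-0.21 -0.27 -2.46] rot [ 0.06  0.26 -0.31] eef [ 533.8 -193.2   69.6] F [-0.7 -0.4 -0.5] g 0.0653 t 22.25
```

Call:
move_arm:
  series:
    - [[-0.2, -0.3, 0, 0, 0.2, -0.3, 0.5], [0, 0, -0.8, 0, 0, 0, 0.5], [0, 0, -0.8, 0, 0, 0, 0.5], [0, 0, 0, 0, 0, 0, 0.5], [0, 0, 0, 0, 0, 0, 0.5]]

```text
clock: 22.75
eef_pos: [0.533, -0.1966, 0.0546]
tool_rot: [-0.045, 0.999, -0.001, 0.002]
ft_force: [-0.7, 0.6, -0.8]
grip_width: 0.0651
```

```bash
python3 - <<'E'
from bx import *
snap('wrist','w15');tinpose('w15');bx('w15')
delta(531.7,-195.9,20,185.1)
E
```

```text
n 9614 13549 normal tool [ 0.32 -0.01] world [-0.54  0.08] x range [-17.4  18.8] z at 0 -56.5
w15 front wall top 1913 lx [-65.  -63.1 -61.1] z 57.5 ly [-63.4  63.8] slope -0.03
w15 divider top 21 lx [-15.7 -14.6 -12. ] z 51.5 ly [62.3 65. ] slope 25.44
w15 hook 1084 lx [-78.5 -76.  -71.3] z 74.3 ly [-17.2  16.2] slope -0.24
ly ext [-78.2  77. ]
tcp local [-36.2  -1.3]
delta cm [-0.12  0.06 -3.45] rot [ 0.12  0.22 -0.02] eef [ 532.9 -196.5   54.5] F [-1.4  1.  -0.7] g 0.065 t 22.8
```

View pics/w15.png

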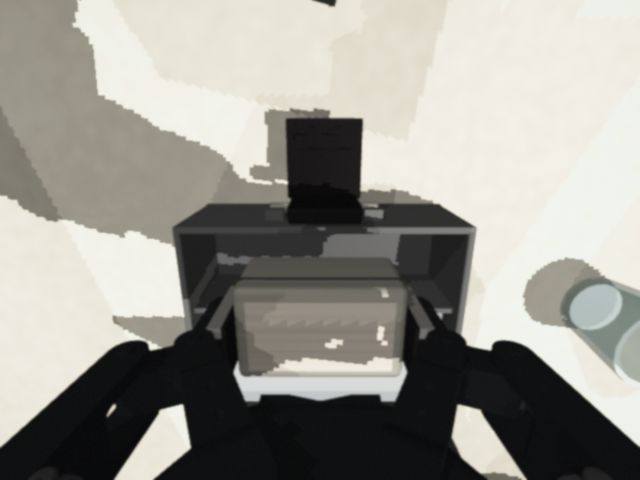

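Call:
move_arm:
  series:
    - [[-0.2, 0, 0, 0, 0.2, 0, 0.5], [0, 0, -0.6, 0, 0, 0, 0.5], [0, 0, -0.6, 0, 0, 0, 0.5], [0, 0, 0, 0, 0, 0, 0.5], [0, 0, 0, 0, 0, 0, 0.5]]

```text
clock: 23.3
eef_pos: [0.5309, -0.1966, 0.0417]
tool_rot: [-0.045, 0.999, -0.001, 0.0]
ft_force: [-0.2, -0.4, 0.5]
grip_width: 0.0652
```

```bash
python3 - <<'E'
from bx import *
delta(531.7,-195.9,20,185.1)
E
```

```text
delta cm [ 0.08  0.07 -2.17] rot [ 0.14  0.03 -0.01] eef [ 530.9 -196.6   41.7] F [-0.2 -0.4  0.5] g 0.0652 t 23.3
```

Within 1 mm of target; lower into the bay.

Call:
move_arm:
  series:
    - [[0.1, 0, -0.6, 0, 0, 0, 0.5], [0, 0, -0.6, 0, 0, 0, 0.5], [0, 0, -0.5, 0, 0, 0, 0.5], [0, 0, -0.5, 0, 0, 0, 0.5], [0, 0, -0.3, 0, 0, 0, 0.5]]

```text
clock: 23.8
eef_pos: [0.5322, -0.1967, 0.0148]
tool_rot: [-0.045, 0.999, -0.001, 0.0]
ft_force: [-0.1, -0.6, -0.4]
grip_width: 0.065
```

```bash
python3 - <<'E'
from bx import *
delta(531.7,-195.9,-14,185.1)
snap('wrist','w16');tinpose('w16');bx('w16')
E
```

```text
delta cm [-0.05  0.08 -2.88] rot [ 0.14  0.06 -0.02] eef [ 532.2 -196.7   14.8] F [-0.1 -0.6 -0.4] g 0.065 t 23.8
n 9318 13621 normal tool [-0.37  0.01] world [0.34 0.18] x range [-18.5  18.4] z at 0 -56.8
w16 front wall top 3765 lx [-65.1 -62.8 -56.3] z 57.6 ly [-63.4  63.1] slope -0.13
w16 hook 1861 lx [-78.6 -76.6 -71.6] z 74.4 ly [-17.1  16.1] slope 0.01
ly ext [-78.2  77. ]
tcp local [-37.1  -1.3]
```

View pics/w16.png

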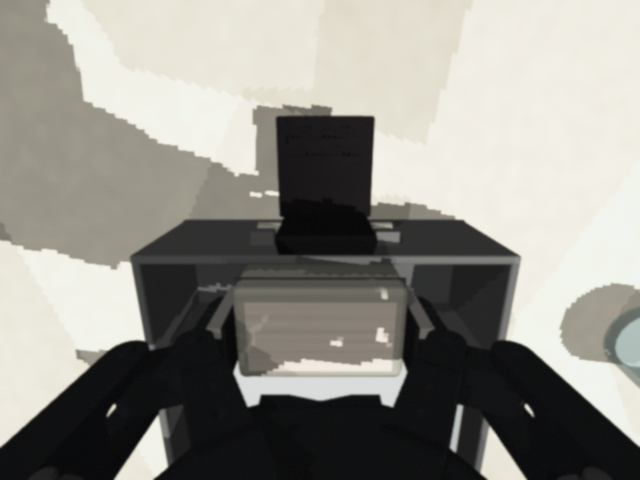

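Call:
move_arm:
  series:
    - [[0, 0, -0.6, 0, 0, 0, 0.5], [0, 0, -0.6, 0, 0, 0, 0.5], [0, 0, -0.5, 0, 0, 0, 0.5], [0, 0, -0.4, 0, 0, 0, 0.5], [0, 0, -0.2, 0, 0, 0, 0.5]]

```text
clock: 24.35
eef_pos: [0.532, -0.1966, -0.0106]
tool_rot: [-0.045, 0.999, -0.001, 0.0]
ft_force: [-0.2, 0.3, -1.2]
grip_width: 0.0651
```

```bash
python3 - <<'E'
from bx import *
delta(531.7,-195.9,-14,185.1)
E
```

```text
delta cm [-0.03  0.07 -0.34] rot [ 0.13  0.03 -0.01] eef [ 532.  -196.6  -10.6] F [-0.2  0.3 -1.2] g 0.0651 t 24.35
```

Call:
move_arm:
  series:
    - [[0, 0, -0.2, 0, 0, 0, 0.5], [0, 0, -0.1, 0, 0, 0, 0.5], [0, 0, 0, 0, 0, 0, 0.5], [0, 0, -0.1, 0, 0, 0, 0.5], [0, 0, -0.1, 0, 0, 0, 0.5]]

```text
clock: 24.85
eef_pos: [0.5324, -0.1968, -0.0158]
tool_rot: [-0.045, 0.999, -0.001, 0.001]
ft_force: [0.6, 0.1, -1.2]
grip_width: 0.0649
```

Call:
move_arm:
  series:
    - [[0, 0, 0, 0, 0, 0, 0.5], [0, 0, 0, 0, 0, 0, 0.5], [0, 0, 0, 0, 0, 0, 0.5], [0, 0, 0, 0, 0, 0, 0.5], [0, 0, -0.1, 0, 0, 0, 0.5]]

```text
clock: 25.35
eef_pos: [0.5328, -0.1969, -0.0162]
tool_rot: [-0.045, 0.999, -0.001, 0.001]
ft_force: [-2.7, 0.9, 9.0]
grip_width: 0.0652
```

Call:
move_arm:
  series:
    - [[0, 0, 0, 0, 0, 0, 0.85], [0, 0, 0, 0, 0, 0, 0.9], [0, 0, 0, 0, 0, 0, 0.9], [0, 0, 0, 0, 0, 0, 0.9], [0, 0, 0, 0, 0, 0, 0.9]]

```text
clock: 25.85
eef_pos: [0.5334, -0.1971, -0.0157]
tool_rot: [-0.045, 0.999, -0.002, 0.002]
ft_force: [0.9, 0.0, 0.1]
grip_width: 0.0768
```

Call:
move_arm:
  series:
    - [[0, 0, 1, 0, 0, 0, 0.9], [0, 0, 2, 0, 0, 0, 0.9], [0, 0, 3, 0, 0, 0, 0.9], [0, 0, 3, 0, 0, 0, 0.9], [0, 0, 3, 0, 0, 0, 0.9]]

```text
clock: 26.35
eef_pos: [0.5284, -0.1952, 0.1051]
tool_rot: [-0.045, 0.999, 0.001, -0.004]
ft_force: [0.4, -0.3, 0.5]
grip_width: 0.0768
```

```bash
python3 - <<'E'
from bx import *
st()
snap('wrist','w17')
p,W=load('wrist','w17')
rect(W,.036,.043,(.53,-.195),(.04,.06))
snap('side','s17')
p=cv2.imread('pics/s17.png');cv2.imwrite('pics/s17c.png',cv2.resize(p[230:410,220:440],(800,600)))
E
```

```text
{'clock': 26.35, 'joint_pos': [-0.3528, 0.4334, 0.0043, 1.149, -0.002, -0.4422], 'eef_pos': [0.5284, -0.1952, 0.1051], 'tool_rot': [-0.0447, 0.999, 0.0005, -0.0037], 'ft_force': [0.4412, -0.2623, 0.4723], 'grip_width': 0.0768}
n 4413 c [ 533.2 -198.1] size [39.9 66. ] ang 5.0 z 40.1
```

View pics/w17.png

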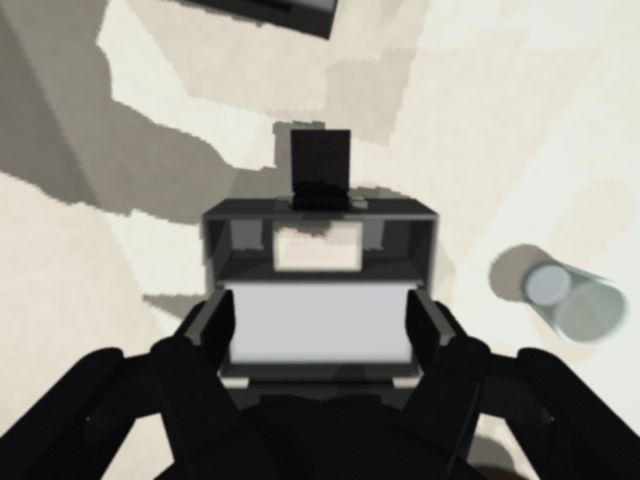

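View pics/s17c.png

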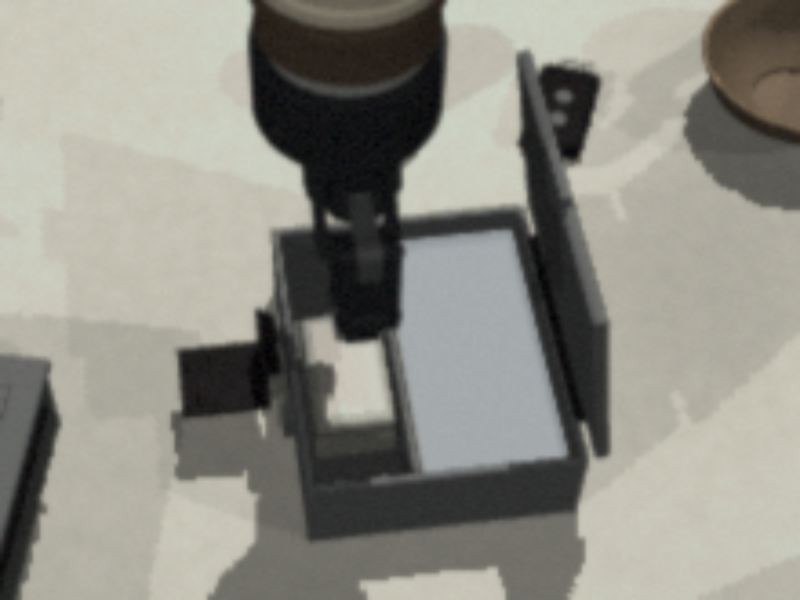

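Call:
move_arm:
  series:
    - [[0, 0, 4, 0, 0, 0, 0.5], [0, 0, 4.5, 0, 0, 0, 0], [0, 0, 4.5, 0, 0, 0, 0], [4, 0.4, 0, 0, 0, 0, 0], [4, 0.4, 0, 0, 0, 0, 0]]

```text
clock: 26.95
eef_pos: [0.6072, -0.1885, 0.2476]
tool_rot: [-0.043, 0.999, -0.002, 0.001]
ft_force: [0.9, -1.5, -1.0]
grip_width: 0.0034
```

```bash
python3 - <<'E'
from bx import *
delta(663,-183.6,235,185.1)
E
```

```text
delta cm [ 5.58  0.49 -1.26] rot [0.17 0.08 0.22] eef [ 607.2 -188.5  247.6] F [ 0.9 -1.5 -1. ] g 0.0034 t 26.95
```

Call:
move_arm:
  series:
    - [[3, 0.3, 0, 0, 0, 0, 0], [2.8, 0.2, 0, 0, 0, 0, 0], [0, 0, 0, 0, 0, 0, 0], [0, 0, 0, 0, 0, 0, 0], [0, 0, 0, 0, 0, 0, 0]]

```text
clock: 27.45
eef_pos: [0.6698, -0.1818, 0.2444]
tool_rot: [-0.044, 0.999, -0.001, -0.0]
ft_force: [-0.2, -0.4, 0.2]
grip_width: 0.0001
```

```bash
python3 - <<'E'
from bx import *
delta(663,-183.6,140,185.1)
snap('side','s18')
p,W=load('side','s18')
c,s=np.cos(np.radians(5.1)),np.sin(np.radians(5.1))
d=W[...,:2]-[.5688,-.192]
lx=d[...,0]*c+d[...,1]*s; ly=-d[...,0]*s+d[...,1]*c; z=W[...,2]
m=(z>.15)&(z<.2)&(abs(ly+.05)<.05)&(lx>.03)&(lx<.08)
print('lid top', np.round(np.nanpercentile(z[m],99)*1000), np.round(np.percentile(lx[m],[2,50,98])*1000))
E
```

```text
delta cm [ -0.68  -0.18 -10.44] rot [ 0.13 -0.02  0.07] eef [ 669.8 -181.8  244.4] F [-0.2 -0.4  0.2] g 0.0001 t 27.45
lid top 199.0 [51. 55. 59.]
```

View pics/s18.png

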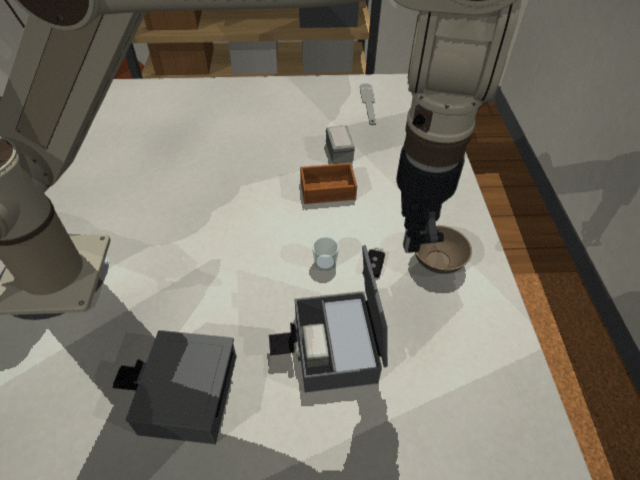

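Call:
move_arm:
  series:
    - [[-0.3, 0, -3, 0, 0, 0, 0], [0, 0, -3, 0, 0, 0, 0], [0, 0, -3, 0, 0, 0, 0], [0, 0, -1, 0, 0, 0, 0], [0, 0, 0, 0, 0, 0, 0]]

```text
clock: 28.0
eef_pos: [0.6626, -0.1837, 0.1487]
tool_rot: [-0.042, 0.999, -0.003, 0.003]
ft_force: [-0.3, -0.4, 1.3]
grip_width: 0.0004
```

```bash
cat > lid.py <<'E'
from h import *
c,s=np.cos(np.radians(5.1)),np.sin(np.radians(5.1))
def lid():
    o=bot.get_obs();d=np.array(o['eef_pos'])-[.5688,-.192,0]
    print('tip local X %.1f Y %.1f Z %.1f'%((d[0]*c+d[1]*s)*1e3,(-d[0]*s+d[1]*c)*1e3,d[2]*1e3+26),'F',np.round(o['ft_force'],1),'t',o['clock'],'rotq',np.round(o['tool_rot'],3))
E
python3 -c "
from lid import *
lid()"
```

```text
tip local X 94.2 Y -0.1 Z 174.7 F [-0.3 -0.4  1.3] t 28.0 rotq [-0.042  0.999 -0.003  0.003]
```

Call:
move_arm:
  series:
    - [[-2, -0.2, -0.3, 0, 0, 0, 0], [-1.4, -0.1, -0.2, 0, 0, 0, 0], [-1.4, -0.1, -0.3, 0, 0, 0, 0], [-1.1, -0.1, -0.3, 0, 0, 0, 0], [-1.1, -0.1, -0.4, 0, 0, 0, 0]]

```text
clock: 28.5
eef_pos: [0.5983, -0.191, 0.1448]
tool_rot: [-0.042, 0.999, -0.005, 0.015]
ft_force: [2.5, 0.0, 0.6]
grip_width: 0.0
```

```bash
python3 -c "
from lid import *
lid()"
```

```text
tip local X 29.5 Y -1.6 Z 170.8 F [2.5 0.  0.6] t 28.5 rotq [-0.042  0.999 -0.005  0.015]
```

Call:
move_arm:
  series:
    - [[-1.2, 0, -1, 0, 0, 0, 0], [-1.2, 0, -1.1, 0, 0, 0, 0], [-1, -0.1, -0.9, 0, 0, 0, 0], [-0.9, 0, -0.9, 0, 0, 0, 0], [0, 0, 0, 0, 0, 0, 0]]

```text
clock: 29.0
eef_pos: [0.5639, -0.1949, 0.1219]
tool_rot: [-0.042, 0.999, -0.009, 0.03]
ft_force: [2.0, 1.4, -0.1]
grip_width: -0.0
```

```bash
python3 -c "
from lid import *
lid();delta(0,0,0,185.1)
snap('side','s19')"
```

```text
tip local X -5.2 Y -2.5 Z 147.9 F [ 2.   1.4 -0.1] t 29.0 rotq [-0.042  0.999 -0.009  0.03 ]
delta cm [-56.39  19.49 -12.19] rot [0.88 3.53 0.29] eef [ 563.9 -194.9  121.9] F [ 2.   1.4 -0.1] g -0.0 t 29.0
```

View pics/s19.png

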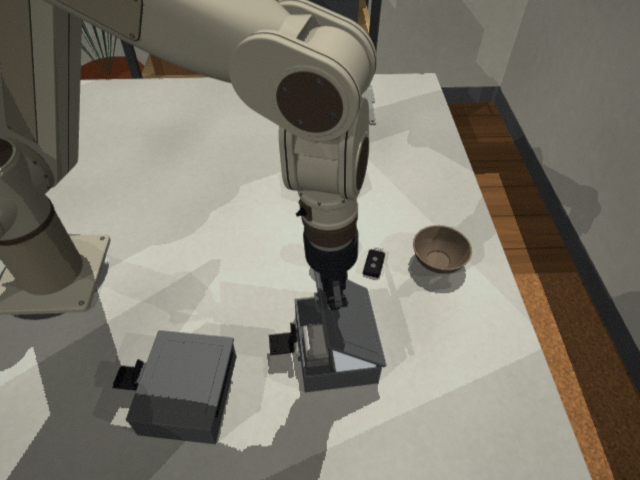

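Call:
move_arm:
  series:
    - [[-0.8, 0.1, -1.1, 0.4, 1.8, 0, 0], [-0.7, 0, -1, 0.4, 1.8, 0, 0], [-0.7, 0, -1.1, 0, 0.5, 0, 0], [-0.4, 0, -0.8, 0, 0.5, 0, 0], [0, 0, 0, 0, 0, 0, 0]]

```text
clock: 29.55
eef_pos: [0.5403, -0.1964, 0.0845]
tool_rot: [-0.042, 0.999, -0.003, -0.009]
ft_force: [0.7, -0.2, 2.8]
grip_width: 0.0001
```

```bash
python3 -c "
from lid import *
lid();delta(0,0,0,185.1)"
```

```text
tip local X -28.8 Y -1.9 Z 110.5 F [ 0.7 -0.2  2.8] t 29.55 rotq [-0.042  0.999 -0.003 -0.009]
delta cm [-54.03  19.64  -8.45] rot [ 0.35 -0.97  0.29] eef [ 540.3 -196.4   84.5] F [ 0.7 -0.2  2.8] g 0.0001 t 29.55
```

Call:
move_arm:
  series:
    - [[-0.6, 0, -0.8, 0.3, -0.5, 0, 0], [-0.5, 0, -0.8, 0, -0.5, 0, 0], [-0.3, 0, -0.6, 0, 0, 0, 0], [-0.2, 0, -0.4, 0, 0, 0, 0], [0, 0, 0, 0, 0, 0, 0]]

```text
clock: 30.05
eef_pos: [0.5274, -0.1962, 0.0569]
tool_rot: [-0.042, 0.999, -0.0, 0.003]
ft_force: [1.3, -0.3, 2.7]
grip_width: 0.0004
```

```bash
python3 -c "
from lid import *
lid();delta(0,0,0,185.1)"
```

```text
tip local X -41.6 Y -0.5 Z 82.9 F [ 1.3 -0.3  2.7] t 30.05 rotq [-0.042  0.999 -0.     0.003]
delta cm [-52.74  19.62  -5.69] rot [-0.01  0.37  0.23] eef [ 527.4 -196.2   56.9] F [ 1.3 -0.3  2.7] g 0.0004 t 30.05
```

Call:
move_arm:
  series:
    - [[-0.6, 0, -0.4, 0, 0.3, 0, 0], [0, 0, -0.3, 0, 0, 0, 0], [0, 0, -0.3, 0, 0, 0, 0], [0, 0, 0, 0, 0, 0, 0], [0, 0, -0.1, 0, 0, 0, 0]]

```text
clock: 30.55
eef_pos: [0.5209, -0.1962, 0.0488]
tool_rot: [-0.043, 0.999, -0.0, 0.001]
ft_force: [1.2, 0.4, 4.2]
grip_width: -0.0001
```

```bash
python3 -c "
from lid import *
lid()"
```

```text
tip local X -48.1 Y 0.1 Z 74.8 F [1.2 0.4 4.2] t 30.55 rotq [-0.043  0.999 -0.     0.001]
```

Call:
move_arm:
  series:
    - [[0, 0, -0.2, 0, 0, 0, 0], [0, 0, -0.1, 0, 0, 0, 0], [0, 0, -0.1, 0, 0, 0, 0], [0, 0, -0.1, 0, 0, 0, 0], [0, 0, -0.1, 0, 0, 0, 0]]

```text
clock: 31.05
eef_pos: [0.5205, -0.1963, 0.0434]
tool_rot: [-0.043, 0.999, -0.001, 0.001]
ft_force: [-2.2, 1.7, 12.4]
grip_width: -0.0001
```

```bash
python3 -c "
from lid import *
lid()"
```

```text
tip local X -48.5 Y 0.0 Z 69.4 F [-2.2  1.7 12.4] t 31.05 rotq [-0.043  0.999 -0.001  0.001]
```

Call:
move_arm:
  series:
    - [[0, 0, -0.1, 0, 0, 0, 0], [0, 0, -0.1, 0, 0, 0, 0], [0, 0, -0.1, 0, 0, 0, 0], [0, 0, -0.1, 0, 0, 0, 0], [0, 0, -0.1, 0, 0, 0, 0]]

```text
clock: 31.55
eef_pos: [0.5206, -0.1963, 0.0436]
tool_rot: [-0.043, 0.999, -0.001, 0.002]
ft_force: [-1.0, 0.4, 9.1]
grip_width: -0.0004
```

```bash
python3 -c "
from lid import *
lid()
snap('side','s20');p,W=load('side','s20')
d=W[...,:2]-[.5688,-.192]
lx=d[...,0]*c+d[...,1]*s; ly=-d[...,0]*s+d[...,1]*c; z=W[...,2]
for X in range(-64,66,16):
    m=(abs(lx-X/1000)<.004)&(abs(ly+.066)<.008)&(z>.04)&(z<.12)
    print(X,np.round(np.median(z[m])*1000,1),end='; ')
p=cv2.imread('pics/s20.png');cv2.imwrite('pics/s20c.png',cv2.resize(p[230:410,220:440],(800,600)))
"
```

```text
tip local X -48.4 Y 0.0 Z 69.6 F [-1.   0.4  9.1] t 31.55 rotq [-0.043  0.999 -0.001  0.002]
-64 65.7; -48 66.2; -32 66.5; -16 66.8; 0 66.9; 16 67.0; 32 66.8; 48 66.8; 64 66.7;
```

View pics/s20c.png

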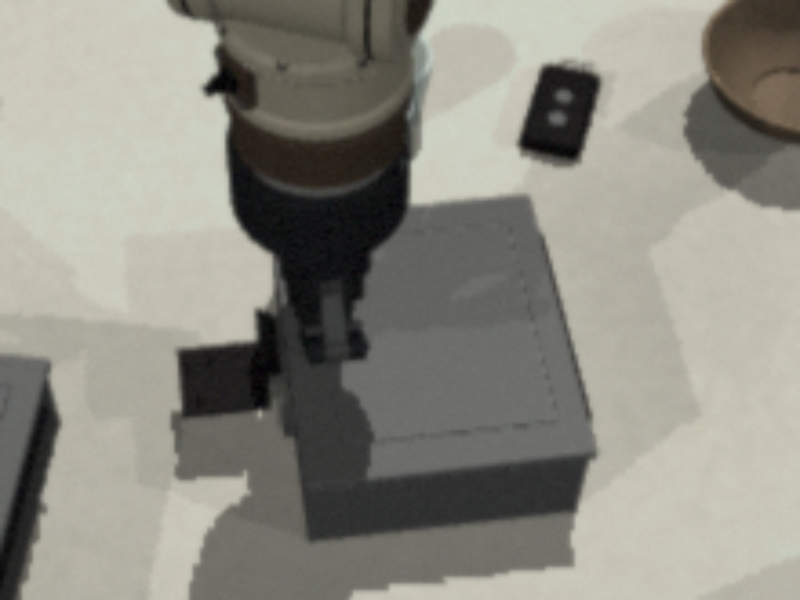

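Lid is fully down (flat, top 66–67 mm). Lift slowly and see whether it stays.

Call:
move_arm:
  series:
    - [[0, 0, 0.2, 0, 0, 0, 0], [0, 0, 0.3, 0, 0, 0, 0], [0, 0, 0.5, 0, 0, 0, 0], [0, 0, 0, 0, 0, 0, 0], [0, 0, 0, 0, 0, 0, 0]]

```text
clock: 32.1
eef_pos: [0.5177, -0.1953, 0.0521]
tool_rot: [-0.043, 0.999, 0.0, -0.001]
ft_force: [1.2, -0.1, 1.1]
grip_width: 0.0001
```

```bash
cat >> lid.py <<'E'
def prof(n):
    snap('side',n);p,W=load('side',n)
    d=W[...,:2]-[.5688,-.192]
    lx=d[...,0]*c+d[...,1]*s; ly=-d[...,0]*s+d[...,1]*c; z=W[...,2]
    for X in range(-64,66,16):
        m=(abs(lx-X/1000)<.004)&(abs(ly+.066)<.008)&(z>.04)&(z<.12)
        print(X,np.round(np.median(z[m])*1000,1),end='; ')
    print()
E
python3 -c "
from lid import *
lid();prof('s21')"
```

```text
tip local X -51.2 Y 1.3 Z 78.1 F [ 1.2 -0.1  1.1] t 32.1 rotq [-0.043  0.999  0.    -0.001]
-64 67.8; -48 68.5; -32 67.5; -16 67.7; 0 67.8; 16 67.4; 32 67.4; 48 66.8; 64 66.8;
```

Call:
move_arm:
  series:
    - [[0, 0, 2, 0, 0, 0, 0], [0, 0, 4, 0, 0, 0, 0], [0, 0, 4.5, 0, 0, 0, 0], [-3, 0.5, 3, 0, 0, 0, 0], [-4, 1, 0, 0, 0, 0, 0]]

```text
clock: 32.65
eef_pos: [0.4466, -0.1798, 0.1869]
tool_rot: [-0.043, 0.999, 0.001, -0.004]
ft_force: [0.0, -0.1, 0.4]
grip_width: 0.0001
```

Call:
move_arm:
  series:
    - [[-4, 3, 0, 0, 0, 0, 0], [-4, 4, 0, 0, 0, 0, 0], [0, 0, 0, 0, 0, 0, 0], [0, 0, 0, 0, 0, 0, 0], [0, 0, 0, 0, 0, 0, 0]]

```text
clock: 33.15
eef_pos: [0.3631, -0.1114, 0.1871]
tool_rot: [-0.042, 0.999, 0.001, -0.005]
ft_force: [-0.2, -0.5, 0.2]
grip_width: -0.0005
```

```bash
python3 -c "
from lid import *
lid();prof('s22');snap('scene','c22')
for t in('bowl','tealight','fob','tin','lid_edge'):
    print(t,[(round(x['confidence'],2),np.round(x['at'],3).tolist()) for x in bot.find_in('side',t)])
"
```

```text
tip local X -197.7 Y 98.6 Z 213.1 F [-0.2 -0.5  0.2] t 33.15 rotq [-0.042  0.999  0.001 -0.005]
-64 68.1; -48 67.6; -32 68.0; -16 67.7; 0 67.8; 16 67.3; 32 67.8; 48 67.3; 64 67.0; 
bowl [(0.66, [0.477, -0.2, 0.039]), (0.66, [0.583, 0.236, 0.019]), (0.63, [0.804, 0.02, 0.024])]
tealight [(0.75, [0.565, 0.011, 0.038])]
fob [(0.73, [0.664, -0.004, 0.014])]
tin [(0.88, [0.614, 0.34, 0.051])]
lid_edge [(0.87, [0.571, -0.202, 0.068]), (0.73, [0.312, -0.275, 0.07])]
```

View pics/s22.png

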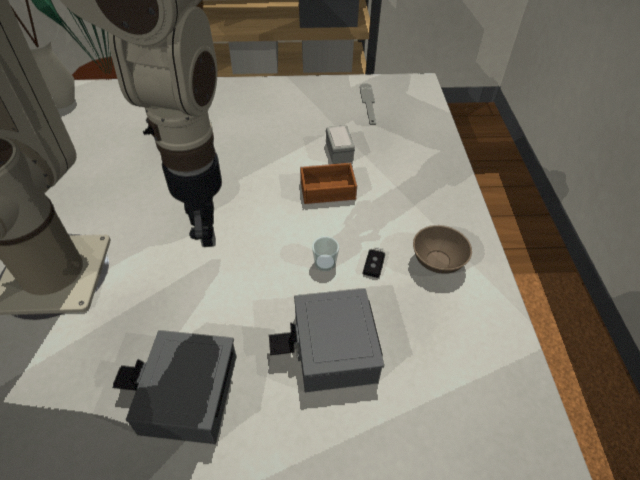

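The picture shows the lid latched at px (337,330), the tray empty at (328,182), and the tealight (325,252), fob (374,263) and bowl (442,248) where they were at the start. The gripper is touching nothing.

```bash
python3 -c "
from h import *
print(bot.job_done())"
```

```text
the job is handed in; nothing more can be done
None
```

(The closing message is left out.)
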